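# Weigh out grinding balls from the tilting tray

### The arm

A 6-joint arm with a two-finger parallel gripper is mounted at the origin on the work surface. World frame = base frame: x ahead of the robot, y to its left, z up, the work surface at z = 0. Lengths are in m, angles in rad, forces in N, time in s.
With the tool pointing down it reaches from about 0.25 to 0.8 m from the base axis. Payload 3.9 kg.
Tool frame: the origin (TCP) lies at the very end of the fingers, on their centre line; the grasp point (between the pads) lies 19 mm behind it; z points along the fingers, y is the line along which they close (so a half turn about z gives the same grasp; the last joint's range is limited). The gripper opens to 85 mm and grips with 20 to 120 N. Pads are 22 mm wide; open, the fingers measure 114 mm over their backs; the gripper's body (76 mm by 85 mm) begins 54 mm behind the grasp point. The pads swing forward as they close: fully open they stand 13 mm farther back than shut.
Start: joints at [1.1, 0.26, -0.138, 1.173, 0, 1.571], TCP at [0.238, 0.468, 0.231] pointing down, gripper open.
Joint ranges: [-2.78, 2.78], [-0.83, 1.72], [-1.28, 1.37], [-1.9, 2.12], [-1.57, 1.48], [-3.14, 3.14]. Speed limits (rad/s): [2.57, 2.57, 3.14, 3.14, 3.14, 3.14].

### API

Orientations are given as [roll, pitch, yaw] about the fixed x, y, z axes, in that order (R = Rz(yaw) Ry(pitch) Rx(roll)).
In Python, from workcell import arm gives the robot as it stands.
- The arm moves only by the tool send_rows, never from a script. Its argument "plan" is a list of rows, each an object with "grip": the opening, from -1 (shut) to 1 (fully open); "travel": the shift along the tool's x, y, z in mm, a list of three; "dr": the turn, a rotation vector about the tool's x, y, z in degrees, a list of three. A call has exactly 5 rows; each row is the pose to reach, as a shift and turn from the pose commanded when the call began, along the tool's axes at that moment; what a row does not reach only later rows make up. A row lasts 1/12 s, in which the tool goes at most 41.7 mm and 7.16 degrees, less where a joint would pass 70% of its speed; a pose out of reach is approached as far as the arm can. A call with a gripper value outside its range is refused whole. The fingers move at their own pace and stop on an object; "force" is the grip in N (left out, the last holds). Time passes only in rows, so rows that repeat a pose let the fingers close, or fill a call up. It gives the time, the measured TCP pose, the force, the opening and the grip force at its end, in the units of the state.
- arm.observe(): the state, without advancing time (a new reading comes with each control period).
- arm.capture(name): name is "scene" or "top"; returns (picture, depth): 384x512x3 uint8, blue, green, red; 384x512 float32, m along the optical axis (not along the pixel's ray), 0 where there is no reading.
- arm.camera_params(name): a dict with "fovy" (degrees; the focal length in pixels is half the picture's height over the tangent of half this angle, whatever the lens; pixels are square), "cx", "cy" (the principal point, pixels), "k1" (the pictures are not rectified: a ray, as slopes to the right and down, at radius r is drawn at 1 + k1 r^2 times it, then the intrinsics apply), "xyz" and "attitude" of the camera in the world. Camera axes: x right, y up, looking along -z (the intrinsics and any distortion apply to the point x, -y, -z); pixel columns grow to the right and rows downward; lengths in m; the calibration is good to about 2 mm. A picture is of the moment at which its call begins. camera_params takes no time and is no camera call.
- arm.sign_off(): hands the job in; it is judged then, once.
Trained networks look in the newest picture that a camera, given by its name, has taken for a name from the list of things; names that differ only in an ending like _2 or _b are one class to them, and where a whole thing is asked for, a point or a joint stands for the part that bears it (a point fixed in the world has none). Each returns a list of dicts, best first, with "confidence" (0 to 1); they miss things now and then, are a little off and sometimes report something else, mostly with a low value. They report only what shows in the picture. A call takes as long as a camera call.
- arm.find_in(camera, target): "xyz" ([x, y, z] in m, in world coordinates, good to about 4 mm: the middle of the surface that is visible of it).
The state is a dict: "clock": time; "joints": joint angles; "qvel": joint speeds; "joint_torque": joint torques, N m; "tool_pos": TCP position; "orientation": TCP orientation; "wrist_force": force on the tool from outside, world axes, zero at the start; "torque": the same for the moment, N m; "gripper_width": finger opening in m; "grasp_force": force on a finger pad.
Only numpy, scipy, OpenCV 4.12 (cv2) and the standard library are available. Lean on these libraries where they do the work, as an engineer would, in place of code of your own. Each camera call takes 0.05 s, during which the arm holds its last target. There are 200 camera calls.

### The job

Push the yellow tab down so that the green tray tips fully and its two white grinding balls roll together into the low corner. Then take the pointed scoop with the blue handle, scoop both balls out of that corner without touching them with the fingers, and set the scoop down level in the middle of the scale's pan with the balls in it.

Things in the scene. Friction and masses are not known exactly. Their poses are not given: they have to be found in the camera images.
- tray (a joint): Tilt of the green tray on its steel stand, rad: 0 = level, 0.28 = fully tipped at its stop, the corner with the yellow tab down. The stiff pivot stays where it is left; 3 to 6 N down on the tab turns it. Pivot axis: level, square to the tray's diagonal through the tab, 112 mm beyond the tab corner and 5 mm below the floor's top.
- tray_corner (a point): Inner point of the tray's tab corner (right-hand side seen from the robot), on the floor's top, moving with the tray. The tray is square, 180 mm inside, set cornerwise; walls 5 mm thick, 60 mm high above the floor, meeting here at 90 degrees. x runs along the floor on the diagonal to the far corner (255 mm), y along the pivot, z square to the floor. Level, the floor is 55 mm above the table.
- tray_tab (a point): Middle of the top face of the yellow tab, a plate 40 mm (along the diagonal) by 60 mm by 6 mm fixed outside the tab corner at the rim; axes as tray_corner. Level it is 118 mm above the table; fully tipped it has gone down 41 mm and moved 13 mm outward, away from the tray.
- scoop: Loose steel scoop, 180 g, standing on the table. Origin on its standing plane, z up, nose to -x. Pan 84 mm wide (y), sheet 1.6 mm, sloping down to the rear at 7 degrees so that balls stay in; sides 24 mm high from x = -12 to the rear wall at x = 48 (34 mm high). Ahead of the sides the pan narrows to a 90 degree point. It stands on a foot at x = 0 to 10 and on its rear (x = 61).
- scoop_tip (a point): Tip of the scoop's point, underside: at x = -61, z = 13 mm from the scoop's origin, axes as the scoop. Because of the foot, the scoop must be turned nose down by at least 12 degrees against a floor for the tip to touch it.
- scoop_handle (a point): Middle of the top of the scoop's blue grip, an upright bar 26 mm (x) by 16 mm (y) by 46 mm tall over the pan's middle, at x = 22, y = 0, z = 130 mm from the scoop's origin, axes as the scoop; below it a level arm (z = 72 to 84) leads back to a post at the rear. Grip it across y, 15 to 30 mm below its top with a firm grip; the load may turn it a few degrees nose down in the fingers.
- ball1: White glazed, smooth porcelain grinding ball, 30 mm diameter, 35 g, loose in the tray, rolls freely; origin at its centre.
- ball2: The other ball, the same.
- scale_pan (a point): Middle of the top face of the bench scale's aluminium pan, a flat plate 160 x 160 mm, 42 mm above the table; the scale is fixed. x, y along its sides, z up.

How it is judged:
By the outcome, as a careful person would: the job done as asked, in the order asked, and still so for the second after the job is handed in, with the robot touching nothing.
It also fails if it takes over 72 s, if anything falls off the work surface, if the arm or the gripper's body presses on something with over 40 N, if the wrist force passes 120 N, or if a joint passes its speed limit or range.

## Working session

There is one attempt and no reset: what is moved stays moved. The work goes in short steps, Python scripts to look and compute and a tool call to move; the robot and the scene stay as the last step left them, time stands still between calls to the robot, and variables do not carry over. Pictures are saved under pics/ and viewed, at most 10 in all, crops included, and the job is handed in when it is done.

Besides the shell and the picture viewer there is one more tool, called as name(argument=value, ...) on one line, values as JSON. send_rows: Moves the arm, as the interface text tells. Its arguments: {"type":"object","properties":{"plan":{"type":"array"},"force":{"type":"number"}},"required":["plan"]}

```bash
ls; mkdir -p pics
cat > h.py <<'E'
import numpy as np, cv2
from scipy.spatial.transform import Rotation as R
from workcell import arm
def cam(n):
    p=arm.camera_params(n); return p
def attR(a):
    a=np.array(a,float)
    if a.shape==(3,3): return a
    return R.from_euler('xyz',a).as_matrix() if a.size==3 else R.from_quat(a).as_matrix()
def cloud(n):
    img,d=arm.capture(n); p=cam(n); f=192/np.tan(np.radians(p['fovy'])/2)
    v,u=np.mgrid[0:384,0:512].astype(np.float32)
    K=np.array([[f,0,p['cx']],[0,f,p['cy']],[0,0,1]])
    # r_d = s(1+k1 s^2)
    xy=cv2.undistortPoints(np.stack([u.ravel(),v.ravel()],1)[:,None].astype(np.float64),K,np.array([p['k1'],0,0,0,0.]))[:,0]
    z=d.ravel()
    P=np.stack([xy[:,0]*z,-xy[:,1]*z,-z],1)@attR(p['attitude']).T+np.array(p['xyz'])
    return img,d,P.reshape(384,512,3)
E
python3 - <<'E'
from h import *
for n in ('scene','top'):
    print(arm.camera_params(n))
    img,d,P=cloud(n); cv2.imwrite(f'pics/{n}0.png',img); np.savez(f'pics/{n}0.npz',img=img,P=P,d=d)
    for t in ('tray_tab','tray_corner','scoop','scoop_handle','scoop_tip','ball1','scale_pan'):
        print(n,t,[(np.round(r['xyz'],3).tolist(),round(r['confidence'],2)) for r in arm.find_in(n,t)[:3]])
print(arm.observe())
E
```

```text
pics
{'fovy': 54.78590020091267, 'cx': 262.5130867952994, 'cy': 193.55036311137786, 'k1': -0.023696190873335424, 'xyz': array([ 1.29143091, -0.19416712,  0.91506139]), 'attitude': array([ 0.7454307 , -0.01430992,  1.37030732])}
scene tray_tab [([0.535, 0.009, 0.071], 0.56)]
scene tray_corner [([0.528, 0.006, 0.073], 0.74)]
scene scoop [([0.505, 0.357, 0.015], 0.95)]
scene scoop_handle []
scene scoop_tip [([0.506, 0.356, 0.014], 0.79), ([0.53, 0.002, 0.074], 0.2)]
scene ball1 [([0.601, 0.02, 0.08], 0.38), ([0.542, 0.062, 0.079], 0.38), ([0.533, 0.004, 0.07], 0.36)]
scene scale_pan [([0.47, -0.343, 0.038], 0.77)]
{'fovy': 42.58869313325084, 'cx': 261.6457188033476, 'cy': 202.43612993458615, 'k1': -0.04452851618856732, 'xyz': array([ 0.36031532, -0.01644889,  1.34612408]), 'attitude': array([ 0.13152834, -0.0166457 , -1.56101226])}
top tray_tab [([0.545, 0.005, 0.053], 0.79)]
top tray_corner [([0.543, 0.009, 0.055], 0.71)]
top scoop [([0.502, 0.348, 0.012], 0.7)]
top scoop_handle [([0.502, 0.347, 0.008], 0.8)]
top scoop_tip [([0.596, 0.018, 0.081], 0.72), ([0.497, 0.346, 0.011], 0.6)]
t
[... 160 characters left out ...]
0.8, 'joints': array([ 1.10002608e+00,  2.60011800e-01, -1.38118218e-01,  1.17271796e+00,
       -3.81787842e-06,  1.57078422e+00]), 'qvel': array([-8.50489429e-04,  5.73289071e-04, -2.08005893e-03,  6.11575230e-04,
       -1.19649458e-03, -3.86692887e-05]), 'joint_torque': array([-1.16845335e-03, -4.05555332e+01,  2.54222739e+01,  6.50701986e-04,
       -1.46285533e-04, -1.64681376e-05]), 'tool_pos': array([0.23811468, 0.4678656 , 0.23129121]), 'orientation': array([-3.14154100e+00,  3.81725303e-06,  2.67083451e+00]), 'wrist_force': array([ 0.17822276, -0.28860722, -0.02337686]), 'torque': array([0.02466317, 0.02416734, 0.00024862]), 'grasp_force': 0.0, 'gripper_width': 0.08540685610442803}
```

View pics/scene0.png

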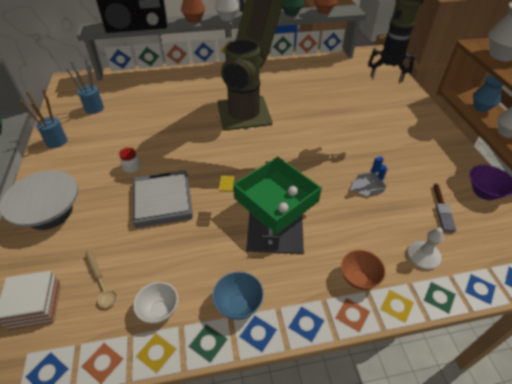

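View pics/top0.png

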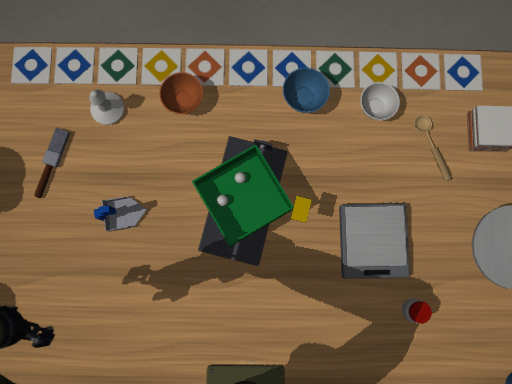

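Run:
```python
from h import *
for n in ('scene','top'):
    q=np.load(f'pics/{n}0.npz'); img,P,d=q['img'],q['P'],q['d']
    hsv=cv2.cvtColor(img,cv2.COLOR_BGR2HSV)
    for nm,lo,hi in (('yellow',(20,110,90),(36,255,255)),('blue',(100,120,50),(125,255,255)),('green',(40,70,40),(90,255,255))):
        m=(cv2.inRange(hsv,lo,hi)>0)
        k,lab,st,c=cv2.connectedComponentsWithStats(m.astype(np.uint8))
        for i in np.argsort(-st[1:,4])[:3]+1:
            if st[i,4]<25: continue
            mm=(lab==i)&(d>0); Q=P[mm]
            if len(Q)<5: continue
            print(n,nm,st[i].tolist(),'med',np.round(np.median(Q,0),3),'min',np.round(np.percentile(Q,2,0),3),'max',np.round(np.percentile(Q,98,0),3))
```

```text
scene yellow [137, 334, 38, 39, 579] med [ 0.931 -0.369  0.002] min [ 0.89  -0.408 -0.001] max [ 0.969 -0.331  0.005]
scene yellow [381, 291, 32, 31, 420] med [0.931 0.255 0.003] min [ 0.891  0.217 -0.001] max [0.969 0.293 0.006]
scene yellow [218, 175, 18, 18, 255] med [ 0.506 -0.134  0.117] min [ 0.355 -0.157 -0.002] max [ 0.539 -0.097  0.121]
scene blue [27, 354, 40, 30, 424] med [ 0.926 -0.617  0.002] min [ 0.892 -0.658 -0.001] max [ 0.954 -0.581  0.006]
scene blue [241, 317, 34, 34, 397] med [ 0.93  -0.12   0.002] min [ 0.893 -0.157 -0.001] max [ 0.968 -0.082  0.005]
scene blue [290, 308, 33, 32, 365] med [0.93  0.005 0.002] min [ 0.892 -0.031 -0.001] max [0.967 0.042 0.006]
scene green [234, 158, 87, 77, 3831] med [0.534 0.01  0.069] min [ 0.428 -0.102  0.05 ] max [0.667 0.127 0.116]
scene green [191, 326, 35, 35, 405] med [ 0.931 -0.244  0.003] min [ 0.892 -0.28  -0.001] max [ 0.967 -0.207  0.006]
scene green [425, 284, 29, 28, 272] med [0.932 0.379 0.003] min [ 0.893  0.344 -0.   ] max [0.967 0.417 0.006]
top yellow [144, 50, 34, 32, 417] med [0.93  0.256 0.001] min [ 0.891  
[... 225 characters left out ...]
 -0.16 -0.  ] max [ 0.539 -0.112  0.121]
top blue [276, 53, 53, 59, 1718] med [ 0.867 -0.154  0.015] min [ 0.794 -0.21  -0.003] max [ 0.96  -0.089  0.059]
top blue [58, 50, 33, 31, 390] med [0.93  0.505 0.002] min [ 0.891  0.466 -0.004] max [0.969 0.544 0.007]
top blue [15, 50, 32, 30, 388] med [0.93  0.63  0.002] min [ 0.892  0.592 -0.003] max [0.97  0.671 0.008]
top green [192, 144, 102, 102, 5216] med [0.548 0.009 0.054] min [ 0.439 -0.095  0.047] max [0.656 0.121 0.115]
top green [101, 50, 33, 31, 386] med [0.93  0.38  0.002] min [ 0.891  0.341 -0.004] max [0.97  0.421 0.007]
top green [319, 54, 32, 31, 325] med [ 0.932 -0.247  0.   ] min [ 0.895 -0.283 -0.005] max [ 0.968 -0.204  0.006]
```

The scene view shows the yellow tab (227,183), green tray (277,195) with two balls, scoop (370,180) and scale (162,198). The top view shows the tab at (302,208), the scoop with its nose right at (147,212) and handle at (103,212), and the scale at (374,240).

Run:
```python
from h import *
q=np.load('pics/top0.npz'); img,P,d=q['img'],q['P'],q['d']
hsv=cv2.cvtColor(img,cv2.COLOR_BGR2HSV)
g=(cv2.inRange(hsv,(40,70,30),(90,255,255))>0)&(d>0)
reg=lambda x0,x1,y0,y1,z0,z1:(P[...,0]>x0)&(P[...,0]<x1)&(P[...,1]>y0)&(P[...,1]<y1)&(P[...,2]>z0)&(P[...,2]<z1)&(d>0)
r=reg(.38,.72,-.14,.17,.105,.125)&g
rect=cv2.minAreaRect(P[r][:,:2].astype(np.float32)); print('rim',rect,cv2.boxPoints(rect).round(4).tolist(),r.sum())
y=(cv2.inRange(hsv,(20,110,60),(36,255,255))>0)&reg(.45,.57,-.2,-.08,.105,.13)
rect=cv2.minAreaRect(P[y][:,:2].astype(np.float32)); print('tab',rect,cv2.boxPoints(rect).round(4).tolist(),np.median(P[y],0))
s=reg(.3,.6,-.45,-.2,.035,.05)
rect=cv2.minAreaRect(P[s][:,:2].astype(np.float32)); print('scale',rect,np.median(P[s],0))
for n in('scene','top'):
    q=np.load(f'pics/{n}0.npz'); img,P,d=q['img'],q['P'],q['d']; hsv=cv2.cvtColor(img,cv2.COLOR_BGR2HSV)
    b=(cv2.inRange(hsv,(100,100,30),(130,255,255))>0)&reg(.4,.6,.25,.47,.005,.16)
    Q=P[b]; print(n,'blue',b.sum(),Q.mean(0).round(4),Q.min(0).round(4),Q.max(0).round(4)); 
    T=Q[Q[:,2]>.115]; print(' top',len(T),T.mean(0).round(4) if len(T) else '', cv2.minAreaRect(T[:,:2].astype(np.float32)) if len(T)>3 else '')
    l=reg(.4,.6,.25,.47,.007,.06)&~b; Q=P[l]; print(' pan',len(Q),cv2.minAreaRect(Q[:,:2].astype(np.float32)),Q[np.argsort(Q[:,1])[:6]].round(4).tolist())
    # symmetric axis via PCA
    w,V=np.linalg.eigh(np.cov(Q[:,:2].T)); print(' pca',V[:,1],Q.mean(0))
    big=cv2.resize(img[150:220,330:410] if n=='scene' else img[180:250,80:160],(640,560),interpolation=cv2.INTER_CUBIC); cv2.imwrite(f'pics/scoop_{n}.png',big)
```

```text
rim ((0.5454925298690796, 0.014678031206130981), (0.19135211408138275, 0.1902700960636139), 31.345733642578125) [[0.41429999470710754, 0.04619999974966049], [0.5133000016212463, -0.11630000174045563], [0.6766999959945679, -0.01679999940097332], [0.5777000188827515, 0.14569999277591705]] 641
tab ((0.508798360824585, -0.13408127427101135), (0.03978978469967842, 0.06060389056801796), 76.63731384277344) [[0.474700003862381, -0.14640000462532043], [0.5336999893188477, -0.16040000319480896], [0.542900025844574, -0.1216999962925911], [0.4839000105857849, -0.10769999772310257]] [ 0.50808508 -0.13448192  0.1158678 ]
scale ((0.4371988773345947, -0.3408488631248474), (0.19285601377487183, 0.1742829531431198), 0.4682047367095947) [ 0.44597979 -0.34188457  0.03948867]
scene blue 176 [0.5038 0.3669 0.0888] [0.4869 0.3434 0.0313] [0.512  0.3917 0.1319]
 top 39 [0.5049 0.3548 0.1252] ((0.5041180849075317, 0.3566600978374481), (0.0158787053078413, 0.02279386855661869), 2.9116835594177246)
 pan 440 ((0.5039839744567871, 0.33854591846466064), (0.08852288872003555, 0.12069451808929443), 10.071120262145996) [[0.5119, 0.2787, 0.0125], [0.5138, 0.2812, 0.014], [0.5085, 0.2834, 0.0129], [0.5144, 0.2846, 0.0139], [0.5158, 0.2847, 0.0104], [0.511, 0.2857, 0.015]]
 pca [-0.03399737  0.99942192] [0.50359358 0.34638295 0.01658328]
top blue 215 [0.4967 0.3664 0.0979] [0.4829 0.3421 0.0052] [0.5252 0.3975 0.1338]
 top 81 [0.4998 0.3563 0.1272] ((0.5004993081092834, 0.3570067584514618), (0.015992017462849617, 0.025431109592318535), 8.725602149963379)
 pan 540 ((0.4915190041065216, 0.3656693696975708), (0.16378003358840942, 0.17651884257793427), 23.46466636657715) [[0.5146, 0.2795, 0.0171], [0.5122, 0.2799, 0.0145], [0.4391, 0.2808, 0.0097], [0.5173, 0.2823, 0.0173], [0.5121, 0.2827, 0.0145], [0.5152, 0.2834, 0.0116]]
 pca [-0.24612024  0.9692393 ] [0.50386033 0.33516398 0.01414243]
```

View pics/scoop_top.png

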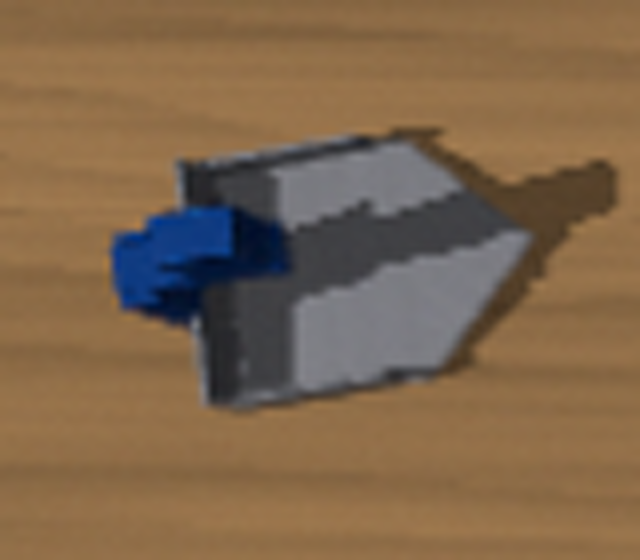

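```bash
cat >> h.py <<'E'
O=np.array([-.235,-.972,0]); O/=np.linalg.norm(O); CEN=np.array([.5455,.0147,0])
def Rt(yaw,nd=0):  # tool down, x at yaw deg, nose down nd deg (about tool y)
    return R.from_euler('z',yaw,degrees=True)*R.from_euler('x',180,degrees=True)*R.from_euler('y',nd,degrees=True)
def start():
    s=arm.observe(); return np.array(s['tool_pos']),R.from_euler('xyz',s['orientation'])
def plan(p,r,wps,grip):
    """wps: (pos,Rot,rows[,grip]); prints calls of 5 rows, tool axes of the call start"""
    rows=[]; a,b=p,r
    for w in wps:
        g=w[3] if len(w)>3 else grip; q=np.array(w[0],float); rv=(b.inv()*w[1]).as_rotvec()
        for i in range(1,w[2]+1): rows.append((a+(q-a)*i/w[2], b*R.from_rotvec(rv*i/w[2]), g))
        mm=np.linalg.norm(q-a)*1e3/w[2]; dg=np.degrees(np.linalg.norm(rv))/w[2]
        if mm>40 or dg>7: print('TOO FAST',mm,dg)
        a,b=q,w[1]
    while len(rows)%5: rows.append(rows[-1])
    for k in range(0,len(rows),5):
        out=[]
        for x,y,g in rows[k:k+5]:
            t=(r.inv().apply(x-p)*1e3).round(1); d=np.degrees((r.inv()*y).as_rotvec()).round(1)
            out.append('{"grip":%g,"travel":%s,"dr":%s}'%(g,(t+0).tolist(),(d+0).tolist()))
        print('['+','.join(out)+']')
        p,r=p+r.apply(t/1e3),r*R.from_rotvec(np.radians(d))
    return p,r
E
python3 - <<'E'
from h import *
p,r=start(); T=np.array([.5088,-.1341,0])+.003*O
plan(p,r,[(T+[0,0,.15],Rt(76.4),20)],-1)
E
```

```text
[{"grip":-1,"travel":[-25.7, -20.8, 4.1],"dr":[0.0, 0.0, 3.8]},{"grip":-1,"travel":[-51.5, -41.7, 8.1],"dr":[0.0, 0.0, 7.7]},{"grip":-1,"travel":[-77.2, -62.5, 12.2],"dr":[0.0, 0.0, 11.5]},{"grip":-1,"travel":[-103.0, -83.3, 16.3],"dr":[0.0, 0.0, 15.3]},{"grip":-1,"travel":[-128.7, -104.2, 20.3],"dr":[0.0, 0.0, 19.2]}]
[{"grip":-1,"travel":[-31.2, -11.2, 4.1],"dr":[0.0, 0.0, 3.8]},{"grip":-1,"travel":[-62.4, -22.4, 8.2],"dr":[0.0, 0.0, 7.6]},{"grip":-1,"travel":[-93.5, -33.6, 12.2],"dr":[0.0, 0.0, 11.5]},{"grip":-1,"travel":[-124.7, -44.8, 16.3],"dr":[0.0, 0.0, 15.3]},{"grip":-1,"travel":[-155.9, -56.0, 20.4],"dr":[0.0, 0.0, 19.1]}]
[{"grip":-1,"travel":[-33.1, -0.4, 4.0],"dr":[0.0, 0.0, 3.8]},{"grip":-1,"travel":[-66.2, -0.8, 8.1],"dr":[0.0, 0.0, 7.7]},{"grip":-1,"travel":[-99.3, -1.2, 12.2],"dr":[0.0, 0.0, 11.5]},{"grip":-1,"travel":[-132.4, -1.5, 16.2],"dr":[0.0, 0.0, 15.3]},{"grip":-1,"travel":[-165.5, -1.9, 20.3],"dr":[0.0, 0.0, 19.2]}]
[{"grip":-1,"travel":[-31.5, 10.5, 4.1],"dr":[0.0, 0.0, 3.8]},{"grip":-1,"travel":[-62.9, 21.0, 8.1],"dr":[0.0, 0.0, 7.6]},{"grip":-1,"travel":[-94.3, 31.5, 12.2],"dr":[0.0, 0.0, 11.5]},{"grip":-1,"travel":[-125.7, 42.1, 16.2],"dr":[0.0, 0.0, 15.3]},{"grip":-1,"travel":[-157.1, 52.6, 20.3],"dr":[0.0, 0.0, 19.1]}]
```

send_rows(plan=[{"grip": -1,"travel": [-26,-21,4],"dr": [0,0,3.8]},{"grip": -1,"travel": [-51,-42,8],"dr": [0,0,7.7]},{"grip": -1,"travel": [-77,-62,12],"dr": [0,0,11.5]},{"grip": -1,"travel": [-103,-83,16],"dr": [0,0,15.3]},{"grip": -1,"travel": [-128.7,-104.2,20.3],"dr": [0,0,19.2]}])

```text
clock: 1.22
tool_pos: [0.306, 0.3154, 0.211]
orientation: [3.141, 0.0, 2.333]
wrist_force: [1.9, -0.5, -0.3]
gripper_width: 0.0256
grasp_force: 0.0
```

send_rows(plan=[{"grip": -1,"travel": [-31,-11,4],"dr": [0,0,3.8]},{"grip": -1,"travel": [-62,-22,8],"dr": [0,0,7.6]},{"grip": -1,"travel": [-93.5,-33.6,12],"dr": [0,0,11.5]},{"grip": -1,"travel": [-125,-45,16],"dr": [0,0,15.3]},{"grip": -1,"travel": [-155.9,-56,20.4],"dr": [0,0,19.1]}])

```text
clock: 1.63
tool_pos: [0.3736, 0.1639, 0.1907]
orientation: [3.141, 0.0, 1.999]
wrist_force: [0.9, -0.3, -0.6]
gripper_width: 0.0005
grasp_force: 0.0
```

send_rows(plan=[{"grip": -1,"travel": [-33,0,4],"dr": [0,0,3.8]},{"grip": -1,"travel": [-66,-1,8],"dr": [0,0,7.7]},{"grip": -1,"travel": [-99,-1,12],"dr": [0,0,11.5]},{"grip": -1,"travel": [-132,-1.5,16],"dr": [0,0,15.3]},{"grip": -1,"travel": [-165.5,-1.9,20.3],"dr": [0,0,19.2]}])

```text
clock: 2.05
tool_pos: [0.4412, 0.0126, 0.1704]
orientation: [3.141, -0.0, 1.664]
wrist_force: [0.4, 0.2, 1.2]
gripper_width: -0.0001
grasp_force: 0.0
```

send_rows(plan=[{"grip": -1,"travel": [-31.5,10.5,4],"dr": [0,0,3.8]},{"grip": -1,"travel": [-63,21,8],"dr": [0,0,7.6]},{"grip": -1,"travel": [-94,31.5,12],"dr": [0,0,11.5]},{"grip": -1,"travel": [-126,42,16],"dr": [0,0,15.3]},{"grip": -1,"travel": [-157.1,52.6,20.3],"dr": [0,0,19.1]}])

```text
clock: 2.47
tool_pos: [0.5087, -0.1389, 0.15]
orientation: [3.141, -0.0, 1.33]
wrist_force: [0.7, 0.4, 0.4]
gripper_width: 0.0003
grasp_force: 0.0
```

Run:
```python
from h import *
p,r=start(); print(p,r.as_euler('xyz',degrees=True),arm.observe()['joints'])
T=np.array([.5088,-.1341,0])+.003*O
W=[(T+[0,0,.124],Rt(76.4),3)]
for i in range(1,13):
    a=.28*i/12; c,s=np.cos(a),np.sin(a); o=.138+.003; h=.068
    W.append((T+O*(o*c+h*s-o)+[0,0,.05+h*c-o*s-.006*i/12],Rt(76.4),1))
plan(p,r,W,-1)
```

```text
[ 0.50865711 -0.13888664  0.14995883] [ 1.79969044e+02 -3.24675569e-03  7.62101755e+01] [-2.66591348e-01  3.11595701e-01 -2.85472401e-01  9.73189583e-01
  7.06468361e-05  1.54488285e+00]
[{"grip":-1,"travel":[0.6, -0.3, 8.7],"dr":[0.0, 0.0, -0.1]},{"grip":-1,"travel":[1.1, -0.7, 17.3],"dr":[0.0, 0.0, -0.1]},{"grip":-1,"travel":[1.7, -1.0, 26.0],"dr":[0.0, 0.0, -0.2]},{"grip":-1,"travel":[0.1, -1.0, 35.8],"dr":[0.0, 0.0, -0.2]},{"grip":-1,"travel":[-1.3, -1.0, 39.6],"dr":[0.0, 0.0, -0.2]}]
[{"grip":-1,"travel":[-1.4, 0.0, 3.9],"dr":[0.0, 0.0, 0.0]},{"grip":-1,"travel":[-2.7, 0.0, 7.8],"dr":[0.0, 0.0, 0.0]},{"grip":-1,"travel":[-4.0, 0.0, 11.7],"dr":[0.0, 0.0, 0.0]},{"grip":-1,"travel":[-5.1, 0.0, 15.7],"dr":[0.0, 0.0, 0.0]},{"grip":-1,"travel":[-6.2, 0.0, 19.7],"dr":[0.0, 0.0, 0.0]}]
[{"grip":-1,"travel":[-1.0, 0.0, 4.0],"dr":[0.0, 0.0, 0.0]},{"grip":-1,"travel":[-1.9, 0.0, 8.0],"dr":[0.0, 0.0, 0.0]},{"grip":-1,"travel":[-2.7, 0.0, 12.1],"dr":[0.0, 0.0, 0.0]},{"grip":-1,"travel":[-3.5, 0.0, 16.2],"dr":[0.0, 0.0, 0.0]},{"grip":-1,"travel":[-4.1, 0.0, 20.3],"dr":[0.0, 0.0, 0.0]}]
```

send_rows(plan=[{"grip": -1,"travel": [0.6,0,9],"dr": [0,0,0]},{"grip": -1,"travel": [1,0,17],"dr": [0,0,0]},{"grip": -1,"travel": [1.7,-1,26],"dr": [0,0,0]},{"grip": -1,"travel": [0,-1,35],"dr": [0,0,0]},{"grip": -1,"travel": [-1.3,-1,39],"dr": [0,0,0]}])

```text
clock: 2.88
tool_pos: [0.5057, -0.138, 0.1102]
orientation: [-3.14, 0.003, 1.335]
wrist_force: [-2.0, -4.0, 5.0]
gripper_width: 0.0001
grasp_force: 2.8
```

send_rows(plan=[{"grip": -1,"travel": [-1.4,0,4],"dr": [0,0,0]},{"grip": -1,"travel": [-2.7,0,8],"dr": [0,0,0]},{"grip": -1,"travel": [-4,0,12],"dr": [0,0,0]},{"grip": -1,"travel": [-5,0,16],"dr": [0,0,0]},{"grip": -1,"travel": [-6,0,20],"dr": [0,0,0]}])

```text
clock: 3.3
tool_pos: [0.5043, -0.1445, 0.0913]
orientation: [-3.141, 0.003, 1.335]
wrist_force: [-2.9, -4.7, 4.6]
gripper_width: 0.0002
grasp_force: 2.8
```

send_rows(plan=[{"grip": -1,"travel": [-1,0,3],"dr": [0,0,0]},{"grip": -1,"travel": [-1.5,0,6],"dr": [0,0,0]},{"grip": -1,"travel": [-2,0,8],"dr": [0,0,0]},{"grip": -1,"travel": [-2.5,0,10],"dr": [0,0,0]},{"grip": -1,"travel": [-3,0,12],"dr": [0,0,0]}])

```text
clock: 3.72
tool_pos: [0.5041, -0.1469, 0.0793]
orientation: [-3.141, 0.001, 1.334]
wrist_force: [-5.1, -2.9, 20.1]
gripper_width: 0.0002
grasp_force: 10.8
```

send_rows(plan=[{"grip": -1,"travel": [0,0,0.5],"dr": [0,0,0]},{"grip": -1,"travel": [0,0,0.5],"dr": [0,0,0]},{"grip": -1,"travel": [0,0,0],"dr": [0,0,0]},{"grip": -1,"travel": [0,0,-20],"dr": [0,0,0]},{"grip": -1,"travel": [0,0,-50],"dr": [0,0,0]}])

```text
clock: 4.13
tool_pos: [0.5022, -0.1447, 0.1267]
orientation: [-3.135, -0.003, 1.335]
wrist_force: [-0.1, -0.6, 0.4]
gripper_width: -0.0002
grasp_force: 0.0
```

send_rows(plan=[{"grip": -1,"travel": [20,0,-20],"dr": [0,0,0]},{"grip": -1,"travel": [40,0,-60],"dr": [0,0,0]},{"grip": -1,"travel": [60,40,-80],"dr": [0,0,0]},{"grip": 0,"travel": [60,75,-80],"dr": [0,0,0]},{"grip": 0,"travel": [60,110,-80],"dr": [0,0,0]}])

```text
clock: 4.55
tool_pos: [0.6292, -0.1117, 0.212]
orientation: [3.135, -0.003, 1.337]
wrist_force: [0.7, -0.2, 1.0]
gripper_width: 0.0234
grasp_force: 0.0
```

Run:
```python
from h import *
s=arm.observe(); print(s['clock'],s['tool_pos'],s['gripper_width'])
S=[]
for n in ('top','scene'):
    img,d,P=cloud(n); np.savez(f'pics/{n}1.npz',img=img,P=P,d=d)
    hsv=cv2.cvtColor(img,cv2.COLOR_BGR2HSV)
    rel=P-CEN; o=rel@O; l=rel@np.array([-O[1],O[0],0])
    y=(cv2.inRange(hsv,(20,110,60),(36,255,255))>0)&(o>.12)&(o<.22)&(abs(l)<.05)&(d>0)&(P[...,2]>.03)
    Q=P[y]; c=np.median(Q,0); A=np.c_[o[y],l[y],np.ones(y.sum())]; k=np.linalg.lstsq(A,Q[:,2],rcond=None)[0]
    print(n,'tab',c.round(4),'o',o[y].mean(),'slopes',k[:2])
    g=(cv2.inRange(hsv,(40,70,30),(90,255,255))>0)&(abs(l)+abs(o)<.11)&(d>0)
    A=np.c_[o[g],l[g],np.ones(g.sum())]; k=np.linalg.lstsq(A,P[g][:,2],rcond=None)[0]; print('floor slope',k, 'angle',np.arctan(k[0]))
    w=(hsv[...,1]<90)&(hsv[...,2]>110)&(abs(l)+abs(o)<.14)&(d>0)&(P[...,2]<.13)
    nn,lab,st,cc=cv2.connectedComponentsWithStats(w.astype(np.uint8))
    for i in range(1,nn):
        if st[i,4]>8: print(' white',st[i].tolist(),P[lab==i].mean(0).round(4),'o,l',o[lab==i].mean().round(4),l[lab==i].mean().round(4))
    S.append(img)
a=cv2.resize(S[0][130:260,180:340],(400,325),interpolation=3); b=cv2.resize(S[1][140:260,200:350],(400,320),interpolation=3)
cv2.imwrite('pics/tip1.png',np.hstack([a[:320],b]))
```

```text
4.55 [ 0.62921924 -0.11166562  0.21196274] 0.023421448025160732
top tab [ 0.5517 -0.1425  0.689 ] o 0.1514861708781546 slopes [-3.45245113  0.67422249]
floor slope [-0.28149391 -0.02934196  0.0631668 ] angle -0.2743934680833626
scene tab [ 0.5085 -0.1471  0.0769] o 0.16596883086356976 slopes [-0.15308269 -0.0098743 ]
floor slope [-0.52235179 -0.01213744  0.06532588] angle -0.4813687262572955
 white [243, 191, 10, 14, 95] [ 0.5212 -0.0738  0.0541] o,l 0.0917 -0.0028
```

View pics/tip1.png

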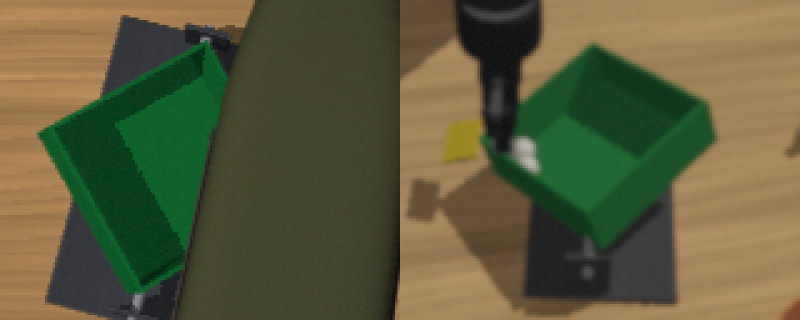

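Run:
```python
from h import *
p,r=start(); H=np.array([.5025,.357,0])
p,r=plan(p,r,[(H+[0,0,.20],Rt(98.5),15)],1)
print(); plan(p,r,[(H+[0,0,.091],Rt(98.5),5)],1)
```

```text
[{"grip":1,"travel":[28.5, -15.7, 0.5],"dr":[0.0, 0.0, -1.5]},{"grip":1,"travel":[57.0, -31.3, 1.0],"dr":[0.0, 0.0, -2.9]},{"grip":1,"travel":[85.5, -47.0, 1.5],"dr":[0.0, 0.0, -4.4]},{"grip":1,"travel":[114.0, -62.6, 2.0],"dr":[0.1, 0.0, -5.9]},{"grip":1,"travel":[142.5, -78.3, 2.6],"dr":[0.1, 0.0, -7.3]}]
[{"grip":1,"travel":[30.2, -11.9, 0.5],"dr":[0.0, 0.0, -1.5]},{"grip":1,"travel":[60.5, -23.8, 1.0],"dr":[0.0, 0.0, -2.9]},{"grip":1,"travel":[90.8, -35.7, 1.6],"dr":[0.0, -0.1, -4.4]},{"grip":1,"travel":[121.0, -47.6, 2.1],"dr":[0.0, -0.1, -5.9]},{"grip":1,"travel":[151.3, -59.6, 2.6],"dr":[0.1, -0.1, -7.3]}]
[{"grip":1,"travel":[31.5, -7.9, 0.5],"dr":[0.0, 0.0, -1.5]},{"grip":1,"travel":[63.0, -15.9, 1.0],"dr":[0.0, 0.0, -3.0]},{"grip":1,"travel":[94.6, -23.9, 1.5],"dr":[0.0, 0.0, -4.4]},{"grip":1,"travel":[126.1, -31.8, 2.0],"dr":[0.0, 0.0, -5.9]},{"grip":1,"travel":[157.6, -39.8, 2.5],"dr":[0.0, 0.0, -7.4]}]

[{"grip":1,"travel":[0.0, 0.0, 21.8],"dr":[0.0, 0.0, 0.0]},{"grip":1,"travel":[0.0, 0.0, 43.6],"dr":[0.0, 0.0, 0.0]},{"grip":1,"travel":[0.0, 0.0, 65.4],"dr":[0.0, 0.0, 0.0]},{"grip":1,"travel":[0.0, -0.1, 87.2],"dr":[0.0, 0.0, 0.0]},{"grip":1,"travel":[0.0, -0.1, 109.0],"dr":[0.0, 0.0, 0.0]}]
```

send_rows(plan=[{"grip": 1,"travel": [28.5,-16,0],"dr": [0,0,-1.5]},{"grip": 1,"travel": [57,-31,1],"dr": [0,0,-3]},{"grip": 1,"travel": [85.5,-47,1.5],"dr": [0,0,-4.4]},{"grip": 1,"travel": [114,-63,2],"dr": [0,0,-6]},{"grip": 1,"travel": [142.5,-78.3,2.6],"dr": [0.1,0,-7.3]}])

```text
clock: 5.07
tool_pos: [0.581, 0.0449, 0.2057]
orientation: [-3.138, -0.002, 1.463]
wrist_force: [0.2, 0.5, 0.1]
gripper_width: 0.0855
grasp_force: 0.0
```

send_rows(plan=[{"grip": 1,"travel": [30,-12,0.5],"dr": [0,0,-1.5]},{"grip": 1,"travel": [60.5,-24,1],"dr": [0,0,-3]},{"grip": 1,"travel": [91,-36,1.5],"dr": [0,0,-4.4]},{"grip": 1,"travel": [121,-48,2],"dr": [0,0,-5.9]},{"grip": 1,"travel": [151.3,-59.6,2.6],"dr": [0.1,-0.1,-7.3]}])

```text
clock: 5.48
tool_pos: [0.5379, 0.2015, 0.2034]
orientation: [-3.136, -0.0, 1.591]
wrist_force: [0.4, -0.6, -0.7]
gripper_width: 0.0851
grasp_force: 0.0
```

send_rows(plan=[{"grip": 1,"travel": [31.5,-8,0.5],"dr": [0,0,-1.5]},{"grip": 1,"travel": [63,-16,1],"dr": [0,0,-3]},{"grip": 1,"travel": [94.6,-24,1.5],"dr": [0,0,-4.4]},{"grip": 1,"travel": [126,-32,2],"dr": [0,0,-5.9]},{"grip": 1,"travel": [157.6,-39.8,2.5],"dr": [0,0,-7.4]}])

```text
clock: 5.9
tool_pos: [0.4953, 0.3581, 0.2008]
orientation: [-3.136, -0.0, 1.72]
wrist_force: [0.5, -1.0, 0.1]
gripper_width: 0.0855
grasp_force: 0.0
```

Run:
```python
from h import *
s=arm.observe(); print(s['clock'],s['tool_pos'],np.degrees(s['orientation']),s['gripper_width'],s['joints'])
for n in ('top','scene'):
    img,d,P=cloud(n); np.savez(f'pics/{n}2.npz',img=img,P=P,d=d)
    hsv=cv2.cvtColor(img,cv2.COLOR_BGR2HSV)
    rel=P-CEN; o=rel@O; l=rel@np.array([-O[1],O[0],0])
    w=(hsv[...,1]<90)&(hsv[...,2]>90)&(abs(l)+abs(o)<.15)&(d>0)&(P[...,2]<.13)
    nn,lab,st,cc=cv2.connectedComponentsWithStats(w.astype(np.uint8))
    for i in range(1,nn):
        if st[i,4]>8:
            m=lab==i; print(n,' white',st[i].tolist(),P[m].mean(0).round(4),'o',o[m].mean().round(4),o[m].min().round(3),o[m].max().round(3),'l',l[m].mean().round(4),l[m].min().round(3),l[m].max().round(3))
    y=(cv2.inRange(hsv,(20,110,60),(36,255,255))>0)&(o>.12)&(o<.22)&(abs(l)<.05)&(d>0)&(P[...,2]>.03)&(P[...,2]<.13)
    Q=P[y]; A=np.c_[o[y],l[y],np.ones(y.sum())]; k=np.linalg.lstsq(A,Q[:,2],rcond=None)[0]; print('tab',np.median(Q,0),o[y].mean(),l[y].mean(),k[:2])
    if n=='top': a=cv2.resize(img[130:260,180:340],(400,325),interpolation=3)[:320]
    else: b=cv2.resize(img[140:260,200:350],(400,320),interpolation=3)
    bl=(cv2.inRange(hsv,(100,100,30),(130,255,255))>0)&(d>0)&(abs(P[...,0]-.5)<.06)&(abs(P[...,1]-.36)<.06)&(P[...,2]>.095)&(P[...,2]<.14)
    if bl.sum(): print(n,'grip',bl.sum(),P[bl].min(0).round(4),P[bl].max(0).round(4))
cv2.imwrite('pics/tip2.png',np.hstack([a,b]))
```

```text
5.9 [0.49527313 0.358051   0.20078191] [-1.79652782e+02 -2.27197579e-02  9.85546877e+01] 0.08545979871883318 [0.62431639 0.42531869 0.02969655 1.18038202 0.00312418 2.04579591]
top  white [272, 195, 10, 22, 169] [ 0.5235 -0.0757  0.0565] o 0.0931 0.077 0.109 l -0.0002 -0.027 0.028
tab [ 0.50538292 -0.14632932  0.07513169] 0.16585059354228338 -0.0009859351564921266 [-0.27379936  0.00270279]
top grip 103 [0.491  0.3438 0.0958] [0.5099 0.3706 0.1346]
scene  white [241, 191, 12, 15, 110] [ 0.5209 -0.0753  0.0551] o 0.0933 0.075 0.113 l -0.0028 -0.043 0.069
tab [ 0.50956811 -0.14665488  0.07685624] 0.16514724627755276 0.0015966134766197816 [-0.13341146 -0.01501945]
scene grip 72 [0.4944 0.345  0.0953] [0.5124 0.3714 0.1332]
```

View pics/tip2.png

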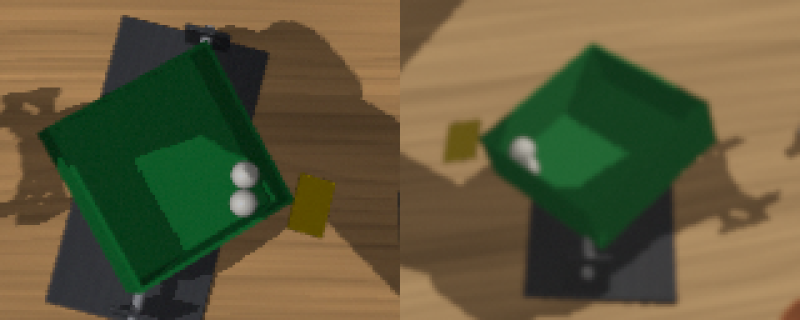

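send_rows(plan=[{"grip": 1,"travel": [-1,4,15],"dr": [0,0,0]},{"grip": 1,"travel": [-1.7,7,35],"dr": [0,0,0]},{"grip": 1,"travel": [-1.7,7,60],"dr": [0,0,0]},{"grip": 1,"travel": [-1.7,7,88],"dr": [0,0,0]},{"grip": 1,"travel": [-1.7,7,109],"dr": [0,0,0]}])

```text
clock: 6.42
tool_pos: [0.5025, 0.3546, 0.09]
orientation: [-3.135, 0.001, 1.718]
wrist_force: [-0.6, 0.1, -0.7]
gripper_width: 0.0853
grasp_force: 0.0
```

send_rows(plan=[{"grip": 1,"travel": [2.5,0,0],"dr": [0,0,0]},{"grip": -1,"travel": [2.5,0,0],"dr": [0,0,0]},{"grip": -1,"travel": [2.5,0,0],"dr": [0,0,0]},{"grip": -1,"travel": [2.5,0,0],"dr": [0,0,0]},{"grip": -1,"travel": [2.5,0,0],"dr": [0,0,0]}], force=110)

```text
clock: 6.83
tool_pos: [0.5052, 0.3588, 0.0942]
orientation: [-3.141, -0.001, 1.718]
wrist_force: [0.2, 0.3, -0.6]
gripper_width: 0.0393
grasp_force: 0.0
```

send_rows(plan=[{"grip": -1,"travel": [0,0,0],"dr": [0,0,0]},{"grip": -1,"travel": [0,0,0],"dr": [0,0,0]},{"grip": -1,"travel": [0,0,0],"dr": [0,0,0]},{"grip": -1,"travel": [0,0,0],"dr": [0,0,0]},{"grip": -1,"travel": [0,0,0],"dr": [0,0,0]}])

```text
clock: 7.25
tool_pos: [0.5043, 0.3582, 0.0929]
orientation: [-3.139, 0.0, 1.718]
wrist_force: [0.2, -0.8, 4.3]
gripper_width: 0.0149
grasp_force: 107.9
```

send_rows(plan=[{"grip": -1,"travel": [0,0,-20],"dr": [0,0,0]},{"grip": -1,"travel": [0,0,-50],"dr": [0,0,0]},{"grip": -1,"travel": [0,0,-80],"dr": [0,0,0]},{"grip": -1,"travel": [0,0,-110],"dr": [0,0,0]},{"grip": -1,"travel": [0,0,-120],"dr": [0,0,0]}])

```text
clock: 7.67
tool_pos: [0.5063, 0.3593, 0.2166]
orientation: [3.14, -0.002, 1.718]
wrist_force: [1.3, 1.3, -1.6]
gripper_width: 0.0145
grasp_force: 107.8
```

Run:
```python
from h import *
p,r=start(); s=arm.observe(); print(s['clock'],p,r.as_euler('xyz',degrees=True),s['gripper_width'],s['wrist_force'],s['torque'])
for n in ('top','scene'):
    img,d,P=cloud(n); np.savez(f'pics/{n}3.npz',img=img,P=P,d=d)
    L=r.inv().apply((P-p).reshape(-1,3)).reshape(P.shape)   # tool frame; x rear, z down
    m=(d>0)&(abs(L[...,1])<.06)&(L[...,0]>-.12)&(L[...,0]<.06)&(L[...,2]>.03)&(L[...,2]<.13)
    Q=L[m]; i=np.argsort(Q[:,0])[:5]; print(n,m.sum(),'tip',Q[i].round(4).tolist())
    c=Q[(abs(Q[:,1])<.03)&(Q[:,0]<-.03)&(Q[:,0]>-.08)]
    if len(c)>10: A=np.c_[c[:,0],c[:,1],np.ones(len(c))]; k,res,*_=np.linalg.lstsq(A,c[:,2],rcond=None); print(' pan plane',k,len(c),'sl deg',np.degrees(np.arctan(k[0])))
img=np.load('pics/scene3.npz')['img']; cv2.imwrite('pics/grasp3.png',cv2.resize(img[100:230,310:440],(520,520),interpolation=3))
```

```text
7.6667 [0.50629513 0.35930499 0.21657753] [ 1.79883738e+02 -1.11157345e-01  9.84239468e+01] 0.01454298139448935 [ 1.31820154  1.30649628 -1.60177565] [0.04756481 0.00286964 0.0114184 ]
top 1174 tip [[-0.0827, -0.0011, 0.0763], [-0.08, 0.0021, 0.0788], [-0.0796, -0.003, 0.0782], [-0.0793, -0.0001, 0.0807], [-0.0786, -0.0049, 0.0816]]
 pan plane [0.11701148 0.00777787 0.08943587] 367 sl deg 6.673915192260005
scene 774 tip [[-0.0801, 0.0017, 0.0784], [-0.0789, 0.0048, 0.076], [-0.0774, -0.0029, 0.0789], [-0.076, 0.0, 0.0768], [-0.075, -0.007, 0.0789]]
 pan plane [0.12501263 0.00727439 0.08787387] 139 sl deg 7.1257289112692295
```

View pics/grasp3.png

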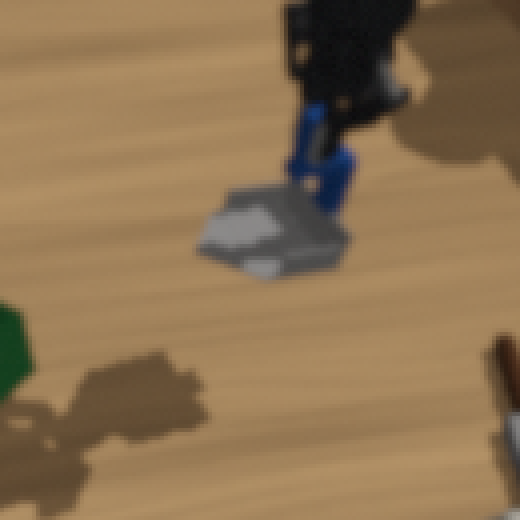

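```bash
cat >> h.py <<'E'
TT=np.array([-.083,0,.079]); A=.28
C=CEN+O*.1243+[0,0,.0238]; EX=-O*np.cos(A)+np.array([0,0,np.sin(A)]); N=O*np.sin(A)+np.array([0,0,np.cos(A)])
def tcp(s,h,nd,l=0,yaw=76.4):
    r=Rt(yaw,nd); tip=C+EX*s/1e3+N*h/1e3+np.cross(N,EX)*l/1e3
    return tip-r.apply(TT),r
def where():
    p,r=start(); t=p+r.apply(TT)-C; x=r.as_matrix()[:,0]
    print('s,h,l',(t@EX*1e3).round(1),(t@N*1e3).round(1),(t@np.cross(N,EX)*1e3).round(1),'nd',np.degrees(np.arcsin(x[2])).round(1),'yaw',np.degrees(np.arctan2(x[1],x[0])).round(1),p.round(4)); return p,r
E
python3 - <<'E'
from h import *
p,r=where()
q=tcp(70,110,30); print(q[0]); p,r=plan(p,r,[(*q,15)],-1)
print(); plan(p,r,[(*tcp(68,8,30),5)],-1)
E
```

```text
s,h,l 389.2 4.0 88.3 nd 0.1 yaw 98.4 [0.5059 0.3591 0.2143]
[ 0.53256909 -0.03880475  0.258777  ]
[{"grip":-1,"travel":[-26.5, -2.1, -3.0],"dr":[-0.4, 2.0, 1.4]},{"grip":-1,"travel":[-53.0, -4.3, -6.0],"dr":[-0.8, 3.9, 2.9]},{"grip":-1,"travel":[-79.5, -6.4, -9.0],"dr":[-1.1, 5.9, 4.3]},{"grip":-1,"travel":[-106.0, -8.5, -12.0],"dr":[-1.5, 7.9, 5.7]},{"grip":-1,"travel":[-132.5, -10.6, -15.0],"dr":[-1.9, 9.8, 7.2]}]
[{"grip":-1,"travel":[-25.6, 1.3, -7.5],"dr":[-0.4, 2.0, 1.4]},{"grip":-1,"travel":[-51.3, 2.6, -15.0],"dr":[-0.8, 4.0, 2.8]},{"grip":-1,"travel":[-76.9, 4.0, -22.5],"dr":[-1.2, 6.0, 4.3]},{"grip":-1,"travel":[-102.6, 5.3, -30.0],"dr":[-1.5, 7.9, 5.7]},{"grip":-1,"travel":[-128.2, 6.6, -37.5],"dr":[-1.9, 9.9, 7.1]}]
[{"grip":-1,"travel":[-23.6, 4.8, -11.6],"dr":[-0.4, 2.0, 1.5]},{"grip":-1,"travel":[-47.2, 9.5, -23.3],"dr":[-0.8, 3.9, 2.9]},{"grip":-1,"travel":[-70.8, 14.2, -34.9],"dr":[-1.2, 5.9, 4.3]},{"grip":-1,"travel":[-94.4, 18.9, -46.6],"dr":[-1.6, 7.9, 5.8]},{"grip":-1,"travel":[-118.0, 23.6, -58.3],"dr":[-1.9, 9.9, 7.2]}]

[{"grip":-1,"travel":[-5.3, 0.0, 19.7],"dr":[0.0, 0.0, 0.0]},{"grip":-1,"travel":[-10.7, 0.0, 39.4],"dr":[0.0, 0.0, 0.0]},{"grip":-1,"travel":[-16.0, 0.1, 59.1],"dr":[0.0, 0.0, 0.0]},{"grip":-1,"travel":[-21.3, 0.1, 78.8],"dr":[0.0, 0.0, 0.0]},{"grip":-1,"travel":[-26.7, 0.1, 98.5],"dr":[0.0, 0.0, 0.0]}]
```

Run:
```python
from h import *
p,r=where()
q=tcp(70,110,30); m=np.array([.515,.22,.32])
p,r=plan(p,r,[(m,Rt(91,5),5),(q[0]+[0,.0,.06],Rt(78,25),8),(*q,2)],-1)
```

```text
s,h,l 389.2 4.0 88.3 nd 0.1 yaw 98.4 [0.5059 0.3591 0.2143]
[{"grip":-1,"travel":[-27.8, -2.3, -21.2],"dr":[-0.1, 1.0, 1.5]},{"grip":-1,"travel":[-55.5, -4.5, -42.4],"dr":[-0.1, 2.0, 3.0]},{"grip":-1,"travel":[-83.3, -6.8, -63.5],"dr":[-0.2, 3.0, 4.5]},{"grip":-1,"travel":[-111.0, -9.1, -84.7],"dr":[-0.2, 3.9, 5.9]},{"grip":-1,"travel":[-138.8, -11.3, -105.9],"dr":[-0.3, 4.9, 7.4]}]
[{"grip":-1,"travel":[-32.3, 1.6, -2.7],"dr":[-0.4, 2.5, 1.6]},{"grip":-1,"travel":[-64.5, 3.2, -5.3],"dr":[-0.8, 5.0, 3.2]},{"grip":-1,"travel":[-96.8, 4.8, -8.0],"dr":[-1.3, 7.5, 4.8]},{"grip":-1,"travel":[-129.1, 6.4, -10.6],"dr":[-1.7, 10.0, 6.3]},{"grip":-1,"travel":[-161.4, 8.1, -13.3],"dr":[-2.1, 12.5, 7.9]}]
[{"grip":-1,"travel":[-30.4, 6.1, -9.4],"dr":[-0.4, 2.5, 1.6]},{"grip":-1,"travel":[-60.8, 12.3, -18.8],"dr":[-0.9, 4.9, 3.2]},{"grip":-1,"travel":[-91.2, 18.5, -28.2],"dr":[-1.3, 7.4, 4.7]},{"grip":-1,"travel":[-100.2, 18.2, 0.4],"dr":[-1.7, 9.9, 5.4]},{"grip":-1,"travel":[-109.3, 18.0, 29.0],"dr":[-2.1, 12.4, 6.2]}]
```

send_rows(plan=[{"grip": -1,"travel": [-28,-2,-21],"dr": [0,1,1.5]},{"grip": -1,"travel": [-55.5,-4.5,-42],"dr": [0,2,3]},{"grip": -1,"travel": [-83,-7,-63.5],"dr": [0,3,4.5]},{"grip": -1,"travel": [-111,-9,-85],"dr": [0,4,6]},{"grip": -1,"travel": [-138.8,-11.3,-105.9],"dr": [-0.3,4.9,7.4]}])

```text
clock: 8.18
tool_pos: [0.5132, 0.2178, 0.3162]
orientation: [-3.133, -0.083, 1.587]
wrist_force: [1.3, 0.1, -2.2]
gripper_width: 0.0148
grasp_force: 107.5
```

send_rows(plan=[{"grip": -1,"travel": [-32,1.6,-2.7],"dr": [-0.4,2.5,1.6]},{"grip": -1,"travel": [-64.5,3,-5],"dr": [-0.8,5,3.2]},{"grip": -1,"travel": [-97,5,-8],"dr": [-1.3,7.5,4.8]},{"grip": -1,"travel": [-129,6.4,-10.6],"dr": [-1.7,10,6.3]},{"grip": -1,"travel": [-161.4,8.1,-13.3],"dr": [-2.1,12.5,7.9]}])

```text
clock: 8.6
tool_pos: [0.5239, 0.0561, 0.3154]
orientation: [3.139, -0.304, 1.446]
wrist_force: [1.0, 0.5, -1.6]
gripper_width: 0.0147
grasp_force: 107.5
```

send_rows(plan=[{"grip": -1,"travel": [-30,6,-9.4],"dr": [-0.4,2.5,1.6]},{"grip": -1,"travel": [-61,12,-19],"dr": [-0.9,4.9,3.2]},{"grip": -1,"travel": [-91,18.5,-28],"dr": [-1.3,7.4,4.7]},{"grip": -1,"travel": [-100,18,0],"dr": [-1.7,9.9,5.4]},{"grip": -1,"travel": [-109.3,18,29],"dr": [-2.1,12.4,6.2]}])

```text
clock: 9.02
tool_pos: [0.5322, -0.0424, 0.256]
orientation: [-3.139, -0.521, 1.327]
wrist_force: [0.7, 0.5, -2.7]
gripper_width: 0.0151
grasp_force: 107.7
```

Run:
```python
from h import *
arm.capture('scene'); img,d,P=cloud('scene')
p,r=where()
print(arm.observe()['joints'].round(2),arm.observe()['wrist_force'])
L=r.inv().apply((P-p).reshape(-1,3)).reshape(P.shape)
m=(d>0)&(abs(L[...,1])<.06)&(L[...,0]>-.12)&(L[...,0]<.06)&(L[...,2]>.03)&(L[...,2]<.13); Q=L[m]
print('tip',Q[np.argsort(Q[:,0])[:5]].round(4).tolist())
c=Q[(abs(Q[:,1])<.03)&(Q[:,0]<-.03)&(Q[:,0]>-.08)]; k=np.linalg.lstsq(np.c_[c[:,:2],np.ones(len(c))],c[:,2],rcond=None)[0]; print('pan',k,len(c),np.degrees(np.arctan(k[0])))
plan(p,r,[(*tcp(68,8,30),5)],-1)
```

```text
s,h,l 64.4 101.8 9.5 nd 29.8 yaw 75.4 [ 0.5253 -0.0398  0.2492]
[-0.38  0.3  -0.15  1.22  0.51  1.41] [-0.34809102  0.21688696 -1.5297385 ]
tip [[-0.1199, 0.0567, 0.1232], [-0.1197, -0.0357, 0.1154], [-0.1196, 0.0511, 0.1103], [-0.1194, 0.0548, 0.1106], [-0.119, -0.0322, 0.1269]]
pan [0.11186649 0.00267971 0.09005032] 168 6.382940525259604
[{"grip":-1,"travel":[-3.8, 1.8, 18.3],"dr":[-0.2, 0.0, -0.2]},{"grip":-1,"travel":[-7.6, 3.5, 36.6],"dr":[-0.4, 0.1, -0.3]},{"grip":-1,"travel":[-11.3, 5.3, 54.9],"dr":[-0.6, 0.1, -0.5]},{"grip":-1,"travel":[-15.1, 7.0, 73.2],"dr":[-0.8, 0.2, -0.7]},{"grip":-1,"travel":[-18.9, 8.8, 91.5],"dr":[-1.0, 0.2, -0.8]}]
```

Run:
```python
from h import *
for i in range(4): arm.capture('scene'); p,r=where()
plan(p,r,[(*tcp(68,8,30),5)],-1)
```

```text
s,h,l 66.6 105.2 6.4 nd 29.8 yaw 75.8 [ 0.5277 -0.0393  0.2531]
s,h,l 68.0 108.0 3.3 nd 29.8 yaw 76.1 [ 0.5301 -0.0392  0.2561]
s,h,l 68.8 109.8 1.3 nd 29.8 yaw 76.3 [ 0.5317 -0.0392  0.2581]
s,h,l 69.3 110.9 0.0 nd 29.8 yaw 76.4 [ 0.5326 -0.0392  0.2593]
[{"grip":-1,"travel":[-5.2, 0.0, 19.9],"dr":[0.0, 0.0, 0.0]},{"grip":-1,"travel":[-10.4, 0.0, 39.7],"dr":[0.0, 0.1, 0.0]},{"grip":-1,"travel":[-15.6, 0.0, 59.6],"dr":[-0.1, 0.1, 0.0]},{"grip":-1,"travel":[-20.8, 0.0, 79.4],"dr":[-0.1, 0.2, 0.0]},{"grip":-1,"travel":[-26.0, 0.0, 99.3],"dr":[-0.1, 0.2, 0.0]}]
```

send_rows(plan=[{"grip": -1,"travel": [-5,0,20],"dr": [0,0,0]},{"grip": -1,"travel": [-10,0,38],"dr": [0,0,0]},{"grip": -1,"travel": [-14,0,54],"dr": [0,0,0]},{"grip": -1,"travel": [-18,0,68],"dr": [0,0,0]},{"grip": -1,"travel": [-21,0,80],"dr": [0,0,0]}])

```text
clock: 9.73
tool_pos: [0.5381, -0.0178, 0.1795]
orientation: [3.141, -0.519, 1.336]
wrist_force: [0.3, 0.1, -1.6]
gripper_width: 0.0151
grasp_force: 108.0
```

send_rows(plan=[{"grip": -1,"travel": [-2,0,7],"dr": [0,0,0]},{"grip": -1,"travel": [-3.5,0,13],"dr": [0,0,0]},{"grip": -1,"travel": [-4.5,0,17],"dr": [0,0,0]},{"grip": -1,"travel": [-5,0,19],"dr": [0,0,0]},{"grip": -1,"travel": [-5,0,19],"dr": [0,0,0]}])

```text
clock: 10.15
tool_pos: [0.5377, -0.0136, 0.1594]
orientation: [-3.138, -0.52, 1.331]
wrist_force: [0.1, -0.0, -1.4]
gripper_width: 0.0148
grasp_force: 108.0
```

Run:
```python
from h import *
for i in range(5): img,d=arm.capture('scene')
p,r=where(); print(arm.observe()['wrist_force'],arm.observe()['clock'])
cv2.imwrite('pics/in4.png',cv2.resize(img[130:260,200:350],(600,520),interpolation=3))
p,r=plan(p,r,[(*tcp(66,3,30),2),(*tcp(65,0,30),3)],-1)
```

```text
s,h,l 66.6 7.8 1.3 nd 29.8 yaw 76.2 [ 0.5376 -0.0139  0.1594]
[-0.39552991 -0.56663709 -1.0069367 ] 10.4
[{"grip":-1,"travel":[-1.0, 0.5, 2.1],"dr":[-0.1, 0.1, -0.1]},{"grip":-1,"travel":[-2.0, 1.0, 4.2],"dr":[-0.1, 0.2, -0.1]},{"grip":-1,"travel":[-2.5, 1.0, 5.1],"dr":[-0.1, 0.2, -0.1]},{"grip":-1,"travel":[-3.1, 1.0, 6.0],"dr":[-0.1, 0.2, -0.1]},{"grip":-1,"travel":[-3.7, 1.0, 6.9],"dr":[-0.1, 0.2, -0.1]}]
```

View pics/in4.png

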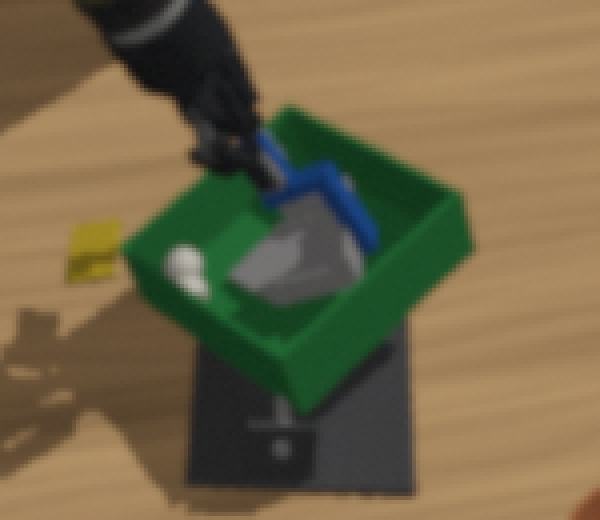

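send_rows(plan=[{"grip": -1,"travel": [-1,0.5,2],"dr": [0,0.1,0]},{"grip": -1,"travel": [-2,1,4],"dr": [0,0.2,0]},{"grip": -1,"travel": [-2.5,1,5],"dr": [0,0.2,0]},{"grip": -1,"travel": [-3,1,6],"dr": [0,0.2,0]},{"grip": -1,"travel": [-3.5,1,6.5],"dr": [0,0.2,0]}])

```text
clock: 10.82
tool_pos: [0.5385, -0.0135, 0.1521]
orientation: [-3.137, -0.524, 1.33]
wrist_force: [-0.6, -0.6, 6.2]
gripper_width: 0.0152
grasp_force: 108.8
```

send_rows(plan=[{"grip": -1,"travel": [0,0,0],"dr": [0,0,0]},{"grip": -1,"travel": [0,0,0],"dr": [0,0,0]},{"grip": -1,"travel": [0,0,0],"dr": [0,0,0]},{"grip": -1,"travel": [0,0,0],"dr": [0,0,0]},{"grip": -1,"travel": [0,0,0],"dr": [0,0,0]}])

```text
clock: 11.23
tool_pos: [0.5384, -0.0135, 0.1521]
orientation: [-3.137, -0.524, 1.331]
wrist_force: [-2.4, 1.1, 6.0]
gripper_width: 0.0148
grasp_force: 108.7
```

Run:
```python
from h import *
p,r=where(); print(arm.observe()['wrist_force'],arm.observe()['clock'])
```

```text
s,h,l 65.5 0.3 0.7 nd 30.0 yaw 76.2 [ 0.5384 -0.0135  0.1521]
[-2.42830719  1.07102267  6.00064152] 11.2333
```

send_rows(plan=[{"grip": -1,"travel": [-8,0,-2],"dr": [0,0,0]},{"grip": -1,"travel": [-18,0,-4.5],"dr": [0,0,0]},{"grip": -1,"travel": [-28,0,-7],"dr": [0,0,0]},{"grip": -1,"travel": [-35,0,-8.7],"dr": [0,0,0]},{"grip": -1,"travel": [-38.8,0,-9.6],"dr": [0,0,0]}])

```text
clock: 11.65
tool_pos: [0.5302, -0.0512, 0.1414]
orientation: [-3.139, -0.527, 1.331]
wrist_force: [0.3, 4.7, 10.3]
gripper_width: 0.0148
grasp_force: 109.0
```

send_rows(plan=[{"grip": -1,"travel": [-2,0,-0.5],"dr": [0,0,0]},{"grip": -1,"travel": [-4,0,-1],"dr": [0,0,0]},{"grip": -1,"travel": [-6,0,-1.5],"dr": [0,0,0]},{"grip": -1,"travel": [-8,0,-2],"dr": [0,0,0]},{"grip": -1,"travel": [-10,0,-2.5],"dr": [0,0,0]}])

```text
clock: 12.07
tool_pos: [0.5279, -0.0605, 0.1386]
orientation: [-3.139, -0.526, 1.332]
wrist_force: [0.4, 4.2, 6.3]
gripper_width: 0.0148
grasp_force: 108.5
```

Run:
```python
from h import *
img,d=arm.capture('scene'); p,r=where(); print(arm.observe()['wrist_force'],arm.observe()['clock'])
cv2.imwrite('pics/in5.png',cv2.resize(img[130:260,200:350],(600,520),interpolation=3))
```

```text
s,h,l 14.8 0.4 -0.2 nd 30.1 yaw 76.3 [ 0.5276 -0.0611  0.1382]
[-0.02154994  0.70799847  6.00289843] 12.1167
```

View pics/in5.png

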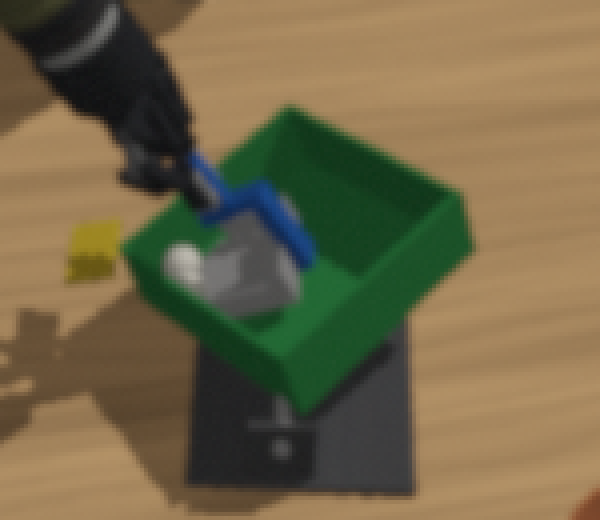

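The scoop tip is at the balls (one visible at (185,262), the other hidden behind the near wall). I'll push on into the corner.

send_rows(plan=[{"grip": -1,"travel": [-2,0,-0.5],"dr": [0,0,0]},{"grip": -1,"travel": [-4,0,-1],"dr": [0,0,0]},{"grip": -1,"travel": [-6,0,-1.5],"dr": [0,0,0]},{"grip": -1,"travel": [-8,0,-2],"dr": [0,0,0]},{"grip": -1,"travel": [-10,0,-2.5],"dr": [0,0,0]}])

```text
clock: 12.53
tool_pos: [0.5253, -0.0701, 0.1356]
orientation: [-3.139, -0.526, 1.332]
wrist_force: [1.3, 2.0, 5.4]
gripper_width: 0.0148
grasp_force: 108.8
```

Run:
```python
from h import *
for n in ('top','scene'):
    img,d,P=cloud(n); 
    hsv=cv2.cvtColor(img,cv2.COLOR_BGR2HSV); rel=P-CEN; o=rel@O; l=rel@np.array([-O[1],O[0],0])
    w=(hsv[...,1]<60)&(hsv[...,2]>120)&(abs(l)+abs(o)<.15)&(d>0)&(P[...,2]<.13)
    nn,lab,st,cc=cv2.connectedComponentsWithStats(w.astype(np.uint8))
    for i in range(1,nn):
        if st[i,4]>8: m=lab==i; print(n,st[i].tolist(),'s,h,l',((P[m]-C)@EX).mean().round(4),((P[m]-C)@N).mean().round(4),l[m].mean().round(4))
p,r=where(); s=arm.observe(); print(s['wrist_force'],s['torque'],s['clock'])
```

```text
top [272, 209, 7, 7, 33] s,h,l 0.0395 0.0252 -0.0177
scene [242, 191, 9, 9, 66] s,h,l 0.0372 0.0264 -0.0071
s,h,l 4.8 0.4 -0.1 nd 30.1 yaw 76.3 [ 0.5253 -0.0705  0.1355]
[0.83405265 2.30055596 5.0813984 ] [ 0.51583352 -0.12167437  0.02661461] 12.6333
```

Run:
```python
from h import *
p,r=where()
W=[(4.5,5,26,3),(4.5,11,21,3),(4.5,17.5,16,3),(4.5,28,11,3),(4.5,38,6,3),(4.5,42,4,3),(4.5,42,4,2)]
plan(p,r,[(*tcp(s,h,n),k) for s,h,n,k in W],-1)
```

```text
s,h,l 4.8 0.4 -0.1 nd 30.1 yaw 76.3 [ 0.5253 -0.0705  0.1355]
[{"grip":-1,"travel":[2.1, -0.1, 0.5],"dr":[0.0, -1.4, 0.0]},{"grip":-1,"travel":[4.1, -0.3, 1.1],"dr":[-0.1, -2.7, -0.1]},{"grip":-1,"travel":[6.2, -0.4, 1.6],"dr":[-0.1, -4.1, -0.1]},{"grip":-1,"travel":[8.7, -0.4, 2.3],"dr":[-0.1, -5.8, -0.1]},{"grip":-1,"travel":[11.2, -0.4, 3.0],"dr":[-0.1, -7.4, -0.1]}]
[{"grip":-1,"travel":[2.6, 0.0, 0.4],"dr":[0.0, -1.7, 0.0]},{"grip":-1,"travel":[4.9, 0.0, 0.8],"dr":[0.0, -3.4, 0.0]},{"grip":-1,"travel":[7.3, 0.0, 1.3],"dr":[0.0, -5.0, 0.0]},{"grip":-1,"travel":[9.7, 0.0, 1.7],"dr":[0.0, -6.7, 0.0]},{"grip":-1,"travel":[11.9, 0.0, 1.0],"dr":[0.0, -8.4, 0.0]}]
[{"grip":-1,"travel":[2.2, 0.0, -1.1],"dr":[0.0, -1.6, 0.0]},{"grip":-1,"travel":[4.4, 0.0, -2.2],"dr":[0.0, -3.3, 0.0]},{"grip":-1,"travel":[6.3, 0.0, -2.9],"dr":[0.0, -5.0, 0.0]},{"grip":-1,"travel":[8.2, 0.0, -3.6],"dr":[0.0, -6.6, 0.0]},{"grip":-1,"travel":[10.2, 0.0, -4.3],"dr":[0.0, -8.3, 0.0]}]
[{"grip":-1,"travel":[0.6, 0.0, -0.3],"dr":[0.0, -0.7, 0.0]},{"grip":-1,"travel":[1.3, 0.0, -0.6],"dr":[0.0, -1.3, 0.0]},{"grip":-1,"travel":[2.0, 0.0, -0.9],"dr":[0.0, -2.0, 0.0]},{"grip":-1,"travel":[2.0, 0.0, -0.9],"dr":[0.0, -2.0, 0.0]},{"grip":-1,"travel":[2.0, 0.0, -0.9],"dr":[0.0, -2.0, 0.0]}]
```

send_rows(plan=[{"grip": -1,"travel": [2,0,0.5],"dr": [0,-1.4,0]},{"grip": -1,"travel": [4,0,1],"dr": [0,-2.7,0]},{"grip": -1,"travel": [6,0,1.6],"dr": [0,-4,0]},{"grip": -1,"travel": [8.7,0,2.3],"dr": [0,-5.8,0]},{"grip": -1,"travel": [11.2,0,3],"dr": [0,-7.4,0]}])

```text
clock: 13.05
tool_pos: [0.5265, -0.0594, 0.1372]
orientation: [-3.136, -0.39, 1.331]
wrist_force: [-1.0, -0.1, -2.2]
gripper_width: 0.0148
grasp_force: 107.9
```

send_rows(plan=[{"grip": -1,"travel": [2.6,0,0.4],"dr": [0,-1.7,0]},{"grip": -1,"travel": [5,0,0.8],"dr": [0,-3.4,0]},{"grip": -1,"travel": [7.3,0,1.3],"dr": [0,-5,0]},{"grip": -1,"travel": [9.7,0,1.7],"dr": [0,-6.7,0]},{"grip": -1,"travel": [11.9,0,1],"dr": [0,-8.4,0]}])

```text
clock: 13.47
tool_pos: [0.5289, -0.0479, 0.1407]
orientation: [-3.136, -0.244, 1.332]
wrist_force: [-0.8, 0.7, -3.4]
gripper_width: 0.0148
grasp_force: 107.8
```

```bash
cat > st.py <<'E'
from h import *
def look(n):
    img,d,P=cloud(n); p,r=start()
    hsv=cv2.cvtColor(img,cv2.COLOR_BGR2HSV)
    L=r.inv().apply((P-p).reshape(-1,3)).reshape(P.shape)
    w=(hsv[...,1]<60)&(hsv[...,2]>110)&(d>0)&(abs(L[...,1])<.06)&(L[...,0]>-.12)&(L[...,0]<.05)&(L[...,2]>.02)&(L[...,2]<.09)
    nn,lab,st,cc=cv2.connectedComponentsWithStats(w.astype(np.uint8))
    for i in range(1,nn):
        if st[i,4]>8: m=lab==i; print(n,st[i].tolist(),'tool xyz',L[m].mean(0).round(4))
    return img
S=[look(n) for n in('top','scene')]
p,r=where(); s=arm.observe(); print(s['wrist_force'],s['clock'],s['gripper_width'])
E
python3 st.py
```

```text
top [257, 203, 7, 13, 36] tool xyz [-0.0115 -0.0183  0.0874]
scene [237, 191, 26, 12, 223] tool xyz [-0.0381 -0.0033  0.074 ]
s,h,l 5.0 20.2 1.2 nd 14.1 yaw 76.5 [ 0.5296 -0.0471  0.1414]
[ 0.16195969  0.07136764 -3.12606935] 13.5667 0.01481728328614934
```

send_rows(plan=[{"grip": -1,"travel": [2.2,0,-1],"dr": [0,-1.6,0]},{"grip": -1,"travel": [4.4,0,-2],"dr": [0,-3.3,0]},{"grip": -1,"travel": [6.3,0,-3],"dr": [0,-5,0]},{"grip": -1,"travel": [8.2,0,-3.6],"dr": [0,-6.6,0]},{"grip": -1,"travel": [10,0,-4.5],"dr": [0,-8.3,0]}])

```text
clock: 13.98
tool_pos: [0.5312, -0.0402, 0.1478]
orientation: [-3.136, -0.101, 1.332]
wrist_force: [0.1, 0.8, -2.9]
gripper_width: 0.0149
grasp_force: 107.8
```

send_rows(plan=[{"grip": -1,"travel": [0.6,0,-0.5],"dr": [0,-0.7,0]},{"grip": -1,"travel": [1.3,0,-1],"dr": [0,-1.4,0]},{"grip": -1,"travel": [2.3,0,-1.2],"dr": [0,-2.3,0]},{"grip": -1,"travel": [2.3,0,-1.2],"dr": [0,-2.3,0]},{"grip": -1,"travel": [2.3,0,-1.2],"dr": [0,-2.3,0]}])

```text
clock: 14.4
tool_pos: [0.5323, -0.0379, 0.1496]
orientation: [-3.137, -0.062, 1.333]
wrist_force: [-0.2, -0.9, -2.5]
gripper_width: 0.0149
grasp_force: 107.9
```

send_rows(plan=[{"grip": -1,"travel": [0,0,0],"dr": [0,0,0]},{"grip": -1,"travel": [0,0,0],"dr": [0,0,0]},{"grip": -1,"travel": [0,0,0],"dr": [0,0,0]},{"grip": -1,"travel": [0,0,0],"dr": [0,0,0]},{"grip": -1,"travel": [0,0,0],"dr": [0,0,0]}])

```text
clock: 14.82
tool_pos: [0.5323, -0.0381, 0.1497]
orientation: [-3.137, -0.062, 1.332]
wrist_force: [0.6, -0.7, -2.0]
gripper_width: 0.0147
grasp_force: 108.0
```

```bash
cat >> st.py <<'E'
import sys
if len(sys.argv)>1:
    a=cv2.resize(S[0][130:260,180:340],(400,325),interpolation=3)[:320]; b=cv2.resize(S[1][140:260,200:350],(400,320),interpolation=3); cv2.imwrite(f'pics/{sys.argv[1]}.png',np.hstack([a,b]))
E
python3 st.py up6
```

```text
scene [261, 183, 8, 9, 59] tool xyz [ 0.0115 -0.0189  0.0654]
scene [236, 187, 24, 14, 210] tool xyz [-0.0404 -0.007   0.0834]
scene [261, 195, 8, 7, 47] tool xyz [0.0127 0.0283 0.0649]
s,h,l 4.0 42.5 0.7 nd 3.6 yaw 76.4 [ 0.5324 -0.038   0.1498]
[-0.18578685  0.08183896 -3.50851374] 14.9167 0.014928117245812743
```

View pics/up6.png

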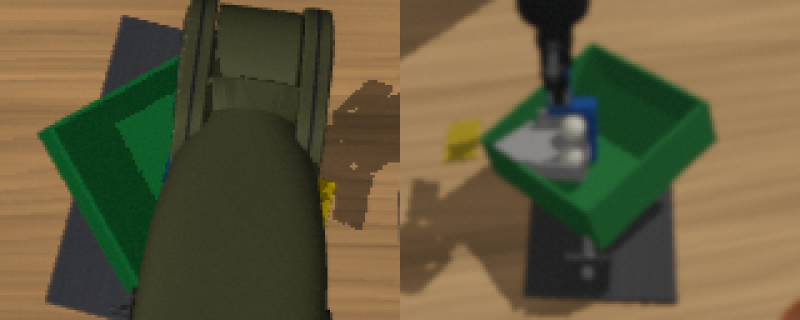

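Run:
```python
from h import *
q=np.load('pics/top0.npz'); img,P,d=q['img'],q['P'],q['d']
hsv=cv2.cvtColor(img,cv2.COLOR_BGR2HSV)
m=(d>0)&(abs(P[...,0]-.45)<.13)&(abs(P[...,1]+.34)<.12)&(P[...,2]>.034)&(P[...,2]<.05)&(hsv[...,2]>110)&(hsv[...,1]<60)
m=cv2.morphologyEx(m.astype(np.uint8),cv2.MORPH_OPEN,np.ones((3,3)))>0
print(m.sum(),cv2.minAreaRect(P[m][:,:2].astype(np.float32)),P[m].mean(0))
q=np.load('pics/scene0.npz'); img,P,d=q['img'],q['P'],q['d']; hsv=cv2.cvtColor(img,cv2.COLOR_BGR2HSV)
m=(d>0)&(abs(P[...,0]-.45)<.13)&(abs(P[...,1]+.34)<.12)&(P[...,2]>.034)&(P[...,2]<.05)&(hsv[...,2]>100)&(hsv[...,1]<60)
m=cv2.morphologyEx(m.astype(np.uint8),cv2.MORPH_OPEN,np.ones((3,3)))>0
print(m.sum(),cv2.minAreaRect(P[m][:,:2].astype(np.float32)),P[m].mean(0))
p,r=where(); U=p+[0,0,.13]; D=np.array([.449,-.319,.25])
W=[(p+[0,0,.008],Rt(76.4,3.5),1),(p+[0,0,.024],Rt(76.4,3),1),(p+[0,0,.048],Rt(76.4,1),1),(p+[0,0,.076],Rt(76.4,-1),1),(p+[0,0,.104],Rt(76.4,-4),1),(p+[0,0,.122],Rt(76.4,-6),1),(U,Rt(76.4,-6),1)]
f=np.cumsum(np.r_[.25,.5,.75,np.ones(13),.8,.65,.5,.35,.25,.15,.05]); f/=f[-1]
for x in f: W.append((U+(D-U)*x,Rt(76.4+13.6*x,-6),1))
plan(p,r,W,-1)
```

```text
3332 ((0.4478861689567566, -0.3403584361076355), (0.15878909826278687, 0.15879391133785248), 1.4306015968322754) [ 0.44680426 -0.34056144  0.0395724 ]
1921 ((0.444795697927475, -0.3413406014442444), (0.17114120721817017, 0.16241608560085297), 1.9574238061904907) [ 0.45310608 -0.34295706  0.04144818]
s,h,l 4.0 42.5 0.7 nd 3.6 yaw 76.4 [ 0.5324 -0.038   0.1498]
[{"grip":-1,"travel":[0.5, 0.0, -8.0],"dr":[-0.2, -0.1, 0.0]},{"grip":-1,"travel":[1.5, -0.1, -24.0],"dr":[-0.2, -0.6, 0.0]},{"grip":-1,"travel":[3.0, -0.2, -47.9],"dr":[-0.2, -2.6, 0.0]},{"grip":-1,"travel":[4.7, -0.3, -75.9],"dr":[-0.2, -4.6, 0.0]},{"grip":-1,"travel":[6.5, -0.4, -103.8],"dr":[-0.2, -7.6, 0.0]}]
[{"grip":-1,"travel":[-1.3, 0.0, -18.0],"dr":[0.0, -2.0, 0.0]},{"grip":-1,"travel":[-1.8, 0.0, -25.9],"dr":[0.0, -2.0, 0.0]},{"grip":-1,"travel":[-6.0, -0.3, -25.2],"dr":[-0.1, -2.0, -0.2]},{"grip":-1,"travel":[-14.4, -0.7, -23.7],"dr":[-0.1, -2.0, -0.6]},{"grip":-1,"travel":[-27.0, -1.3, -21.6],"dr":[-0.1, -2.0, -1.2]}]
[{"grip":-1,"travel":[-16.7, -1.2, 3.5],"dr":[-0.1, 0.0, -0.8]},{"grip":-1,"travel":[-33.4, -2.5, 7
[... 478 characters left out ...]
rip":-1,"travel":[-82.8, -11.9, 17.4],"dr":[-0.4, 0.0, -3.9]}]
[{"grip":-1,"travel":[-16.3, -3.5, 3.5],"dr":[0.0, 0.0, -0.8]},{"grip":-1,"travel":[-32.7, -7.0, 6.9],"dr":[-0.1, 0.0, -1.6]},{"grip":-1,"travel":[-49.0, -10.6, 10.4],"dr":[-0.2, 0.0, -2.4]},{"grip":-1,"travel":[-62.1, -13.4, 13.1],"dr":[-0.3, 0.0, -3.0]},{"grip":-1,"travel":[-72.7, -15.7, 15.4],"dr":[-0.3, 0.0, -3.5]}]
[{"grip":-1,"travel":[-8.1, -2.2, 1.7],"dr":[-0.1, 0.0, -0.4]},{"grip":-1,"travel":[-13.7, -3.8, 2.9],"dr":[-0.1, 0.0, -0.7]},{"grip":-1,"travel":[-17.7, -5.0, 3.8],"dr":[-0.1, 0.0, -0.9]},{"grip":-1,"travel":[-20.2, -5.6, 4.3],"dr":[-0.1, 0.0, -1.0]},{"grip":-1,"travel":[-21.0, -5.9, 4.5],"dr":[-0.1, 0.0, -1.1]}]
```

send_rows(plan=[{"grip": -1,"travel": [0.5,0,-8],"dr": [0,0,0]},{"grip": -1,"travel": [1.5,0,-24],"dr": [0,-0.6,0]},{"grip": -1,"travel": [3,0,-48],"dr": [0,-2.6,0]},{"grip": -1,"travel": [4.7,0,-76],"dr": [0,-4.6,0]},{"grip": -1,"travel": [6.5,-0.4,-104],"dr": [-0.2,-7.6,0]}])

```text
clock: 15.33
tool_pos: [0.532, -0.0386, 0.2556]
orientation: [-3.141, 0.072, 1.332]
wrist_force: [1.2, -0.8, -2.5]
gripper_width: 0.0153
grasp_force: 108.0
```

send_rows(plan=[{"grip": -1,"travel": [-1.3,0,-18],"dr": [0,-2,0]},{"grip": -1,"travel": [-1.8,0,-26],"dr": [0,-2,0]},{"grip": -1,"travel": [-6,-0.3,-25],"dr": [0,-2,-0.2]},{"grip": -1,"travel": [-14.4,-0.7,-23.7],"dr": [-0.1,-2,-0.6]},{"grip": -1,"travel": [-27,-1.3,-21.6],"dr": [-0.1,-2,-1.2]}])

```text
clock: 15.75
tool_pos: [0.5243, -0.0627, 0.2759]
orientation: [-3.139, 0.105, 1.356]
wrist_force: [-0.9, -0.5, -1.2]
gripper_width: 0.015
grasp_force: 108.0
```

send_rows(plan=[{"grip": -1,"travel": [-16.7,-1.2,3.5],"dr": [-0.1,0,-0.8]},{"grip": -1,"travel": [-33.4,-2.5,7],"dr": [-0.2,0,-1.6]},{"grip": -1,"travel": [-50,-3.7,10.5],"dr": [-0.3,0,-2.4]},{"grip": -1,"travel": [-66.7,-5,14],"dr": [-0.4,0,-3.1]},{"grip": -1,"travel": [-83.4,-6.1,17.5],"dr": [-0.5,0,-3.9]}])

```text
clock: 16.17
tool_pos: [0.4986, -0.1454, 0.2665]
orientation: [-3.138, 0.105, 1.423]
wrist_force: [0.5, -0.3, -2.7]
gripper_width: 0.0146
grasp_force: 108.1
```

send_rows(plan=[{"grip": -1,"travel": [-16.6,-2.4,3.5],"dr": [0,0,-0.8]},{"grip": -1,"travel": [-33,-4.8,7],"dr": [-0.1,0,-1.6]},{"grip": -1,"travel": [-49.7,-7,10.4],"dr": [-0.2,0,-2.4]},{"grip": -1,"travel": [-66.2,-9.5,14],"dr": [-0.3,0,-3.2]},{"grip": -1,"travel": [-82.8,-11.9,17.4],"dr": [-0.4,0,-3.9]}])

```text
clock: 16.58
tool_pos: [0.4742, -0.2266, 0.2578]
orientation: [-3.138, 0.104, 1.491]
wrist_force: [0.7, -0.6, -2.1]
gripper_width: 0.0147
grasp_force: 108.0
```

send_rows(plan=[{"grip": -1,"travel": [-16.3,-3.5,3.5],"dr": [0,0,-0.8]},{"grip": -1,"travel": [-32.7,-7,7],"dr": [-0.1,0,-1.6]},{"grip": -1,"travel": [-49,-10.6,10.4],"dr": [-0.2,0,-2.4]},{"grip": -1,"travel": [-62,-13.4,13],"dr": [-0.3,0,-3]},{"grip": -1,"travel": [-72.7,-15.7,15.4],"dr": [-0.3,0,-3.5]}])

```text
clock: 17.0
tool_pos: [0.4524, -0.299, 0.2501]
orientation: [-3.137, 0.103, 1.551]
wrist_force: [0.5, 0.3, -2.6]
gripper_width: 0.0146
grasp_force: 108.0
```

send_rows(plan=[{"grip": -1,"travel": [-8,-2.2,1.7],"dr": [-0.1,0,-0.4]},{"grip": -1,"travel": [-13.7,-3.8,2.9],"dr": [-0.1,0,-0.7]},{"grip": -1,"travel": [-17.7,-5,3.8],"dr": [-0.1,0,-0.9]},{"grip": -1,"travel": [-20.2,-5.6,4.3],"dr": [-0.1,0,-1]},{"grip": -1,"travel": [-21,-5.9,4.5],"dr": [-0.1,0,-1.1]}])

```text
clock: 17.42
tool_pos: [0.4487, -0.3191, 0.2499]
orientation: [-3.14, 0.105, 1.572]
wrist_force: [-0.1, 0.1, -2.6]
gripper_width: 0.0147
grasp_force: 108.0
```

Run:
```python
import st
from h import *
for i in range(5): img,d,P=cloud('scene')
p,r=where(); L=r.inv().apply((P-p).reshape(-1,3)).reshape(P.shape)
m=(d>0)&(abs(L[...,1])<.035)&(L[...,0]<-.035)&(L[...,0]>-.08)&(L[...,2]>.05)&(L[...,2]<.105); c=L[m]
k=np.linalg.lstsq(np.c_[c[:,:2],np.ones(len(c))],c[:,2],rcond=None)[0]; print('pan slope deg',np.degrees(np.arctan(k[:2])),len(c),np.std(c[:,2]-np.c_[c[:,:2],np.ones(len(c))]@k))
D=np.array([.448,-.3185,0])
W=[(D+[0,0,z],Rt(90,n),1) for z,n in ((.242,-6),(.228,-5),(.21,-4),(.194,-3),(.18,-2),(.168,-1.3),(.158,-.7),(.15,-.3),(.146,0),(.144,0))]
plan(p,r,W,-1)
```

```text
top [371, 214, 2, 11, 13] tool xyz [0.0301 0.0276 0.0624]
top [374, 217, 7, 7, 44] tool xyz [0.0161 0.0271 0.0653]
top [374, 234, 10, 7, 52] tool xyz [ 0.0123 -0.0134  0.0661]
top [372, 237, 2, 13, 14] tool xyz [ 0.0291 -0.0294  0.0619]
top [381, 238, 6, 10, 21] tool xyz [-0.0028 -0.0265  0.0881]
top [375, 249, 10, 1, 10] tool xyz [ 0.011  -0.0422  0.0686]
scene [133, 156, 34, 15, 293] tool xyz [-0.0157 -0.005   0.0766]
s,h,l -255.4 236.2 -6.0 nd -6.0 yaw 90.1 [ 0.449  -0.3187  0.2501]
[-0.09268846  0.65476209 -3.07292839] 17.5167 0.01449425715165659
s,h,l -255.2 236.4 -6.2 nd -6.0 yaw 90.1 [ 0.4492 -0.3186  0.2503]
pan slope deg [5.97426993 0.26192566] 193 0.0013383089130606558
[{"grip":-1,"travel":[1.0, -1.2, 8.2],"dr":[0.0, 0.0, 0.1]},{"grip":-1,"travel":[2.4, -1.2, 22.2],"dr":[0.0, 1.0, 0.1]},{"grip":-1,"travel":[4.3, -1.2, 40.1],"dr":[0.0, 2.0, 0.1]},{"grip":-1,"travel":[6.0, -1.2, 56.0],"dr":[0.0, 3.0, 0.1]},{"grip":-1,"travel":[7.5, -1.2, 69.9],"dr":[0.0, 4.0, 0.1]}]
[{"grip":-1,"travel":[0.4, 0.0, 12.0],"dr":[0.0, 0.7, 0.0]},{"grip":-1,"travel":[0.8, 0.0, 22.0],"dr":[0.0, 1.3, 0.0]},{"grip":-1,"travel":[1.1, 0.0, 30.0],"dr":[0.0, 1.7, 0.0]},{"grip":-1,"travel":[1.2, 0.0, 34.0],"dr":[0.0, 2.0, 0.0]},{"grip":-1,"travel":[1.3, 0.0, 36.0],"dr":[0.0, 2.0, 0.0]}]
```

send_rows(plan=[{"grip": -1,"travel": [1,-0.6,8],"dr": [0,0,0]},{"grip": -1,"travel": [2.4,-1,22],"dr": [0,1,0]},{"grip": -1,"travel": [4.3,-1,40],"dr": [0,2,0]},{"grip": -1,"travel": [6,-1,56],"dr": [0,3,0]},{"grip": -1,"travel": [7.5,-1,70],"dr": [0,4,0]}])

```text
clock: 18.18
tool_pos: [0.447, -0.3182, 0.1773]
orientation: [-3.139, 0.033, 1.572]
wrist_force: [-1.0, -0.4, -3.0]
gripper_width: 0.0152
grasp_force: 108.0
```

send_rows(plan=[{"grip": -1,"travel": [0.4,0,12],"dr": [0,0.6,0]},{"grip": -1,"travel": [0.8,0,22],"dr": [0,1,0]},{"grip": -1,"travel": [1,0,30],"dr": [0,1.3,0]},{"grip": -1,"travel": [1.2,0,34],"dr": [0,1.5,0]},{"grip": -1,"travel": [1.3,0,36],"dr": [0,1.5,0]}])

```text
clock: 18.6
tool_pos: [0.4477, -0.3188, 0.1431]
orientation: [-3.14, 0.009, 1.571]
wrist_force: [0.0, -0.3, -3.1]
gripper_width: 0.0147
grasp_force: 108.0
```

send_rows(plan=[{"grip": -1,"travel": [0,0,2],"dr": [0,0,0]},{"grip": -1,"travel": [0,0,4],"dr": [0,0,0]},{"grip": -1,"travel": [0,0,6],"dr": [0,0,0]},{"grip": -1,"travel": [0,0,7.5],"dr": [0,0,0]},{"grip": -1,"travel": [0,0,7.5],"dr": [0,0,0]}])

```text
clock: 19.02
tool_pos: [0.4479, -0.3188, 0.1362]
orientation: [-3.141, 0.009, 1.572]
wrist_force: [-0.1, 0.6, -2.3]
gripper_width: 0.0146
grasp_force: 108.0
```

Run:
```python
from h import *
for i in range(3): arm.capture('scene')
where(); print(arm.observe()['wrist_force'])
```

```text
s,h,l -282.9 117.2 -3.3 nd -0.5 yaw 90.1 [ 0.448  -0.3189  0.1365]
[ 0.52847191  0.6943068  -1.84679575]
```

send_rows(plan=[{"grip": -1,"travel": [0,0,0.5],"dr": [0,0,0]},{"grip": -1,"travel": [0,0,1],"dr": [0,0,0]},{"grip": -1,"travel": [0,0,1.5],"dr": [0,0,0]},{"grip": -1,"travel": [0,0,2],"dr": [0,0,0]},{"grip": -1,"travel": [0,0,2],"dr": [0,0,0]}])

```text
clock: 19.58
tool_pos: [0.4485, -0.3192, 0.135]
orientation: [3.141, 0.01, 1.571]
wrist_force: [-0.5, -0.2, 2.2]
gripper_width: 0.0149
grasp_force: 108.6
```

send_rows(plan=[{"grip": -1,"travel": [0,0,0.5],"dr": [0,0,0]},{"grip": -1,"travel": [0,0,1],"dr": [0,0,0]},{"grip": -1,"travel": [0,0,1],"dr": [0,0,0]},{"grip": -1,"travel": [0,0,1],"dr": [0,0,0]},{"grip": -1,"travel": [0,0,1],"dr": [0,0,0]}])

```text
clock: 20.0
tool_pos: [0.4487, -0.3193, 0.1349]
orientation: [3.14, 0.01, 1.572]
wrist_force: [-1.4, 0.7, 8.2]
gripper_width: 0.0149
grasp_force: 109.7
```

send_rows(plan=[{"grip": -1,"travel": [0,0,-0.4],"dr": [0,0,0]},{"grip": -1,"travel": [0,0,-0.8],"dr": [0,0,0]},{"grip": -1,"travel": [0,0,-1],"dr": [0,0,0]},{"grip": -0.5,"travel": [0,0,-1],"dr": [0,0,0]},{"grip": -0.4,"travel": [0,0,-1],"dr": [0,0,0]}], force=30)

```text
clock: 20.42
tool_pos: [0.4473, -0.3189, 0.1338]
orientation: [-3.139, 0.009, 1.572]
wrist_force: [0.4, 0.9, -0.9]
gripper_width: 0.0256
grasp_force: 0.0
```

send_rows(plan=[{"grip": -0.2,"travel": [0,0,0],"dr": [0,0,0]},{"grip": 0,"travel": [0,0,0],"dr": [0,0,0]},{"grip": 0,"travel": [0,0,0],"dr": [0,0,0]},{"grip": 0,"travel": [0,0,0],"dr": [0,0,0]},{"grip": 0,"travel": [0,0,0],"dr": [0,0,0]}])

```text
clock: 20.83
tool_pos: [0.4478, -0.3189, 0.1341]
orientation: [-3.14, 0.009, 1.572]
wrist_force: [-0.9, 0.3, -0.7]
gripper_width: 0.0427
grasp_force: 0.0
```

send_rows(plan=[{"grip": 0,"travel": [0,0,-8],"dr": [0,0,0]},{"grip": 0,"travel": [0,0,-25],"dr": [0,0,0]},{"grip": 0,"travel": [0,0,-55],"dr": [0,0,0]},{"grip": 0,"travel": [0,0,-90],"dr": [0,0,0]},{"grip": 0,"travel": [0,0,-125],"dr": [0,0,0]}])

```text
clock: 21.25
tool_pos: [0.4474, -0.3173, 0.2607]
orientation: [-3.14, 0.009, 1.572]
wrist_force: [0.6, -0.1, 0.6]
gripper_width: 0.0424
grasp_force: 0.0
```

send_rows(plan=[{"grip": 0,"travel": [30,0,-5],"dr": [0,0,0]},{"grip": 0,"travel": [65,0,-10],"dr": [0,0,0]},{"grip": 0,"travel": [100,0,-10],"dr": [0,0,0]},{"grip": 0,"travel": [135,0,-10],"dr": [0,0,0]},{"grip": 0,"travel": [160,0,-10],"dr": [0,0,0]}])

```text
clock: 21.67
tool_pos: [0.4474, -0.1554, 0.2688]
orientation: [3.141, 0.009, 1.572]
wrist_force: [-0.4, -1.4, -0.4]
gripper_width: 0.0426
grasp_force: 0.0
```

Run:
```python
from h import *
for i in range(4): arm.capture('top')
img,d,P=cloud('top'); hsv=cv2.cvtColor(img,cv2.COLOR_BGR2HSV)
b=(cv2.inRange(hsv,(100,100,30),(130,255,255))>0)&(d>0)&(abs(P[...,0]-.45)<.1)&(abs(P[...,1]+.33)<.1)&(P[...,2]>.165)
print('handle top',P[b].mean(0).round(4),P[b].max(0).round(4),b.sum(),'expect .448,-.3185,.172')
im2,_=arm.capture('scene'); a=cv2.resize(img[190:290,325:425],(400,400),interpolation=3); c=cv2.resize(im2[140:240,110:210],(400,400),interpolation=3)
cv2.imwrite('pics/end7.png',np.hstack([a,c])); s=arm.observe(); print(s['clock'],s['tool_pos'],s['qvel'].round(3))
```

```text
<stdin>:5: RuntimeWarning: Mean of empty slice.
  ret = um.true_divide(
Traceback (most recent call last):
ValueError: zero-size array to reduction operation maximum which has no identity
```

Run:
```python
from h import *
for n in('top','scene'):
    img,d,P=cloud(n); hsv=cv2.cvtColor(img,cv2.COLOR_BGR2HSV)
    R0=(d>0)&(abs(P[...,0]-.45)<.1)&(abs(P[...,1]+.33)<.1)
    b=(cv2.inRange(hsv,(100,100,30),(130,255,255))>0)&R0&(P[...,2]>.13)
    if b.sum(): print(n,'handle',P[b].min(0).round(4),P[b].max(0).round(4),b.sum())
    if n=='top': a=cv2.resize(img[190:290,325:425],(400,400),interpolation=3)
    else: c=cv2.resize(img[140:240,110:210],(400,400),interpolation=3)
cv2.imwrite('pics/end7.png',np.hstack([a,c])); s=arm.observe(); print(s['clock'],s['tool_pos'],s['qvel'].round(3))
```

```text
scene handle [ 0.441  -0.3323  0.1303] [ 0.4578 -0.3075  0.1741] 109
22.0167 [ 0.44809592 -0.15866753  0.26797576] [-0.007  0.003 -0.003  0.     0.001  0.003]
```

View pics/end7.png

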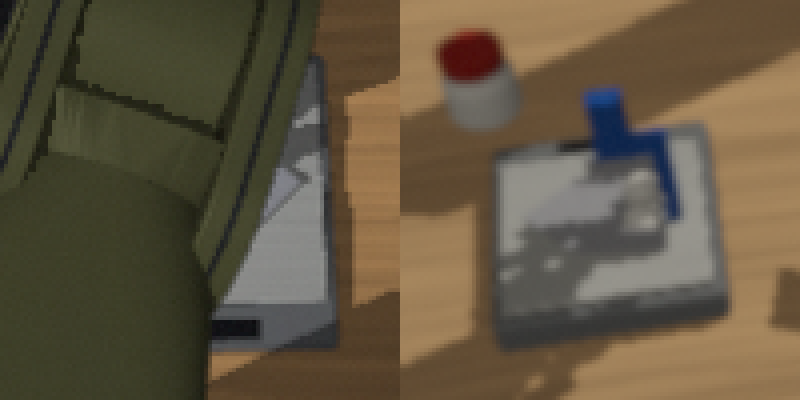

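The scoop stands level in the middle of the pan. Its handle is at (605,110) in the right panel, and the balls are at its rear, around (645,200).

```bash
python3 -c "
from workcell import arm
print(arm.sign_off())"
```

```text
the job is handed in; nothing more can be done
None
```

The job is handed in at about 22 s: the tray is tipped fully, both balls were scooped out of the corner without finger contact, and the scoop stands level in the middle of the scale's pan with the balls in it.

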